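# Lock the brake adjusters and prove the lever

## Task

Finish the brake job: squeeze the brake lever fully home against its grip and let it go to settle the linkage, then run the jam nuts of both adjusters down tight against their fixed bodies, and when both are locked squeeze the lever fully home again and let it spring back to prove the setting. Put every worn (thin) brake pad into the scrap tray, at whatever moment suits you, but leave the new thick pad where it lies. Do not knock over the bottle, the spray can or the cup.

Things in the scene. Friction and masses are not known exactly. Their poses are not given: they have to be found in the camera images.
- nut_a (a joint): angle (rad) of jam nut a: 0 = tight on the fixed body (hard stop), larger = backed off. Clockwise seen from above runs it down, 12 mm per full turn (6.283 rad). Starts 3.0 to 5.2 (6 to 10 mm of bare thread under it), so it needs several grasps. Turns stiffly (0.12 N m), stays where left, cannot be pushed down. Tight = below 0.12
- nut_a_face (a point): centre of the underside of jam nut a, turning and descending with the nut; z up along the stud; x points square at one of the six flats (flats face 0, 60, 120.. degrees from x). The nut is a plain steel hexagon, 46 mm across flats, 53 mm across corners, 26 mm thick; the brass stud through it (32 mm dia) ends 54 mm above the seat
- seat_a (a point): centre of the top face of the fixed dark steel threaded body of adjuster a (round, 62 mm dia, top 60 mm above the bench, on an 80 x 80 x 12 mm foot), against which nut a seats; bolted down, but stands elsewhere in every start
- nut_b (a joint): angle (rad) of jam nut b: 0 = tight on the fixed body (hard stop), larger = backed off. Clockwise seen from above runs it down, 12 mm per full turn (6.283 rad). Starts 3.0 to 5.2 (6 to 10 mm of bare thread under it), so it needs several grasps. Turns stiffly (0.12 N m), stays where left, cannot be pushed down. Tight = below 0.12
- nut_b_face (a point): centre of the underside of jam nut b, turning and descending with the nut; z up along the stud; x points square at one of the six flats (flats face 0, 60, 120.. degrees from x). The nut is a plain steel hexagon, 46 mm across flats, 53 mm across corners, 26 mm thick; the brass stud through it (32 mm dia) ends 54 mm above the seat
- seat_b (a point): centre of the top face of the fixed dark steel threaded body of adjuster b (round, 62 mm dia, top 60 mm above the bench, on an 80 x 80 x 12 mm foot), against which nut b seats; bolted down, but stands elsewhere in every start
- trigger (a joint): angle (rad) of the sprung aluminium brake lever: 0 = released, 0.18 = squeezed fully home (hard stop); fully squeezed = above 0.15, released = below 0.03. It springs back by itself; about 3 N starts it and 8 N holds it home at squeeze_point
- squeeze_point (a point): where to squeeze, from above, one finger outside the grip and one outside the lever; 85 mm above the bench. x along the hand grip (away from the robot), y towards the lever, z up. Midway between the outer faces of grip and lever when home: the grip's outer face is at y = -18.5 mm, the lever's at +32 mm when released, +18.5 mm when home
- lever_unit: brake lever stand, bolted down, elsewhere in every start: foot 165 (x) x 75 x 10 mm, two posts at x = -52 and +88 mm carrying a fixed level grey hand grip, 24 mm dia, axis along x at y = 0, 85 mm up. The lever blade (10 mm thick, 18 high, 122 long) hinges on an upright pin at x = +70, y = +20 mm, free end nearer the robot. Origin under the foot
- scrap_tray: open sheet-steel scrap tray, fixed, 190 (x) x 250 (y) mm outside, 45 mm high, walls and floor 5 mm; origin at the centre of its underside
- new_pad: the new brake pad, lying like the worn ones but 26 mm thick in all (8 mm steel backing plate 90 x 46 mm under an 18 mm lining 70 x 36 mm); origin at the centre of its underside, x along its length; it lies in any place of the row
- worn1: a worn brake pad, lying lining up: steel backing plate 90 (x) x 46 (y) x 8 mm with only 5 mm of grey lining (70 x 36 mm) on it, 13 mm thick in all, 0.2 kg; origin at the centre of its underside, x along its length; absent (None) in some starts
- worn2: a worn brake pad, lying lining up: steel backing plate 90 (x) x 46 (y) x 8 mm with only 5 mm of grey lining (70 x 36 mm) on it, 13 mm thick in all, 0.2 kg; origin at the centre of its underside, x along its length; absent (None) in some starts
- worn3: a worn brake pad, lying lining up: steel backing plate 90 (x) x 46 (y) x 8 mm with only 5 mm of grey lining (70 x 36 mm) on it, 13 mm thick in all, 0.2 kg; origin at the centre of its underside, x along its length; absent (None) in some starts
- worn4: a worn brake pad, lying lining up: steel backing plate 90 (x) x 46 (y) x 8 mm with only 5 mm of grey lining (70 x 36 mm) on it, 13 mm thick in all, 0.2 kg; origin at the centre of its underside, x along its length; absent (None) in some starts
- oil: bystander: grey oil bottle, 190 mm tall, 68 mm dia, at the left; origin at the centre of its underside
- spray: bystander: aluminium spray can, 170 mm tall, at the left; origin at the centre of its underside
- cup: bystander: red plastic cup, 85 mm tall, 72 mm dia, at the far right; origin at the centre of its underside
There are look-alikes about, which are no part of the job. Leave any purple look-alike of the worn3 alone. What is shaped like the part that bears nut_b but brown is not meant.

How it is judged:
On the way, in this order (a step that is already met when the one before it is completed fails the run):
1. the lever is squeezed fully home while both jam nuts are still loose (value of joint trigger above 0.15 rad and value of joint each of nut_a, nut_b above 1 rad), for 0.2 s.
2. the lever is let go and springs back (value of joint trigger below 0.03 rad), for 0.2 s.
3. both jam nuts are run down tight on their fixed bodies (value of joint each of nut_a, nut_b below 0.12 rad), for 0.2 s.
4. with both nuts tight, the lever is squeezed fully home again (all of step 3 and value of joint trigger above 0.15 rad), for 0.2 s.
At the end, for the whole second after the job is handed in: The lever is released (below 0.03 rad), both jam nuts are within 0.12 rad of their seats, every worn pad present lies at rest inside the scrap tray (centre within its walls, underside centre less than 42 mm above the tray's underside), and the new pad lies within 60 mm of where it began, flat (all of step 3 and value of joint trigger below 0.03 rad and x of worn1 in the frame of scrap_tray between -0.09 and 0.09 m and y of worn1 in the frame of scrap_tray between -0.12 and 0.12 m and z of each of worn1, worn2, worn3, worn4 in the frame of scrap_tray below 0.042 m and linear speed of each of worn1, worn2, worn3, worn4, new_pad below 0.03 m/s and x of worn2 in the frame of scrap_tray between -0.09 and 0.09 m and y of worn2 in the frame of scrap_tray between -0.12 and 0.12 m and x of worn3 in the frame of scrap_tray between -0.09 and 0.09 m and y of worn3 in the frame of scrap_tray between -0.12 and 0.12 m and x of worn4 in the frame of scrap_tray between -0.09 and 0.09 m and y of worn4 in the frame of scrap_tray between -0.12 and 0.12 m and distance of new_pad from where it was at the start of the episode below 0.06 m and angle between new_pad's own z axis and vertical below 0.3 rad); the robot touches nothing.
It fails at once if the oil bottle, the spray can or the cup is knocked over (angle between any of oil, spray, cup's own z axis and vertical above 0.7 rad).
Of worn1, worn2, worn3, worn4 only 2 to 4 are there at a start; the rules pass over those that are not, and their reading is None.
At some moment in a run one of worn1, worn2, worn3, worn4 may be knocked a few centimetres aside while the robot is not near it.
Once in a run the grip may slacken for a moment while it holds something.
It also fails if it takes over 210 s, if anything falls off the work surface, if the arm or the gripper's body presses on something with over 40 N, if the wrist force passes 120 N, or if a joint passes its speed limit or range.

## Robot

A 6-joint arm with a two-finger parallel gripper is mounted at the origin on the work surface. World frame = base frame: x ahead of the robot, y to its left, z up, the work surface at z = 0. Lengths are in m, angles in rad, forces in N, time in s.
With the tool pointing down it reaches from about 0.425 to 0.95 m from the base axis. Payload 3.5 kg.
Tool frame: the origin (TCP) lies midway between the tips of the shut fingers; the grasp point (between the pads) lies 19 mm behind it; z points along the fingers, y is the line along which they close (so a half turn about z gives the same grasp; the last joint's range is limited). The gripper opens to 85 mm and grips with 20 to 120 N. Pads are 22 mm wide; open, the fingers measure 114 mm over their backs; the gripper's body (76 mm by 85 mm) begins 54 mm behind the grasp point. The pads swing forward as they close: fully open they stand 13 mm farther back than shut.
Start: joints at [-1.336, 0.286, 1.577, -0, 1.279, -0.15], TCP at [0.253, -0.626, 0.231] pointing down, gripper open.
Joint ranges: [-2.77, 2.77], [-0.9, 2.22], [0.21, 2.48], [-1.53, 4.67], [0.24, 2.81], [-2.84, 2.84]. Speed limits (rad/s): [2.79, 2.79, 3.14, 3.14, 3.14, 3.14].

## Interface

Orientations are given as a rotation vector (axis times angle).
In Python, from plant import status, eyes, workorder, spotter gives the robot as it stands. The module is installed in compiled form; this text tells all that it offers.
- The arm moves only by the shell command python3 -m inch 'ROWS' [OPENING] [FORCE]. ROWS is JSON, a list of rows, each an object with "offset": the shift along the tool's x, y, z in mm, a list of three; "roll": the turn about the tool's z in rad. In form: [{"offset": [x, y, z], "roll": roll}, ...]. A call has 1 to 12 rows; each row shifts and turns the commanded pose from where the row before left it, along the tool's axes as they then stand; what a row does not reach is not made up. A row lasts 1/10 s, in which the tool goes at most 50 mm and 8.59 degrees, less where a joint would pass 70% of its speed; a pose out of reach is approached as far as the arm can. A call is refused whole if a number of a shift passes 50 or a number of a turn 0.15, either way. A call with a gripper value outside its range is refused whole. OPENING is the opening, from 0 (shut) to 1 (fully open), set as the call begins (- or left out, the last holds). The fingers move at their own pace and stop on an object; FORCE is the grip in N (left out, the last holds). Time passes only in rows, so rows that do not move let the fingers close. It gives the time, the measured TCP pose, the force, the opening and the grip force at its end, in the units of the state.
- status.sense(): the state, without advancing time (a new reading comes with each control period).
- eyes.snapshot(name): name is "side" or "top" or "wrist"; returns (picture, depth): 480x640x3 uint8, blue, green, red; 480x640 float32, m along the optical axis (not along the pixel's ray), 0 where there is no reading.
- eyes.camera_info(name): a dict with "fov_y" (degrees; the focal length in pixels is half the picture's height over the tangent of half this angle, whatever the lens; pixels are square), "cx", "cy" (the principal point, pixels), "rvec" (rotation vector, rad) and "tvec" (3), from world to camera coordinates, as OpenCV has them. Camera axes: x right, y down, z forward; pixel columns grow to the right and rows downward; lengths in m; the calibration is good to about 2 mm. A picture is of the moment at which its call begins: read the wrist's pose just before it. camera_info takes no time and is no camera call; for the wrist camera it gives the pose at the moment of the call.
- workorder.close_job(): hands the job in; it is judged then, once.
Trained networks look in the newest picture that a camera, given by its name, has taken for a name from the list of things; names that differ only in an ending like _2 or _b are one class to them, and where a whole thing is asked for, a point or a joint stands for the part that bears it (a point fixed in the world has none). Each returns a list of dicts, best first, with "p" (0 to 1); they miss things now and then, are a little off and sometimes report something else, mostly with a low value. They report only what shows in the picture. A call takes as long as a camera call. They do not tell look-alikes from the thing itself.
- spotter.boxes_of(camera, query): "rect" ([left, top, right, bottom] in pixels, round what is visible of it).
- spotter.tip_of(camera, query): "at" ([column, row] in pixels: a listed point, or the origin of a listed thing).
The state is a dict: "time_s": time; "joints": joint angles; "qvel": joint speeds; "joint_torque": joint torques, N m; "position": TCP position; "eef_rot": TCP orientation; "contact_force": force on the tool from outside, world axes, zero at the start; "torque": the same for the moment, N m; "width": finger opening in m; "gripper_force": force on a finger pad.
Only numpy, scipy, OpenCV 4.12 (cv2) and the standard library are available. Lean on these libraries where they do the work, as an engineer would, in place of code of your own. Each camera call takes 0.05 s, during which the arm holds its last target. There are 200 camera calls.

## Working session

There is one attempt and no reset: what is moved stays moved. The work goes in short steps, Python scripts to look and compute and a shell command to move; the robot and the scene stay as the last step left them, time stands still between calls to the robot, and variables do not carry over. Pictures are saved under pics/ and viewed, at most 14 in all, crops included, and the job is handed in when it is done.

```bash
mkdir -p pics; ls; cat > h.py <<'E'
import numpy as np,cv2
from scipy.spatial.transform import Rotation as R
from plant import status,eyes,workorder,spotter
def cam(n):
    c=eyes.camera_info(n);f=240/np.tan(np.radians(c["fov_y"])/2)
    return f,c["cx"],c["cy"],R.from_rotvec(c["rvec"]).as_matrix(),np.array(c["tvec"])
def px2w(c,u,v,d):
    f,cx,cy,Rm,t=c
    return Rm.T@(np.array([(u-cx)/f*d,(v-cy)/f*d,d])-t)
def px2z(c,u,v,z):
    f,cx,cy,Rm,t=c
    o=-Rm.T@t;r=Rm.T@np.array([(u-cx)/f,(v-cy)/f,1]);return o+r*(z-o[2])/r[2]
def w2px(c,p):
    f,cx,cy,Rm,t=c
    q=Rm@np.array(p)+t;return f*q[0]/q[2]+cx,f*q[1]/q[2]+cy
def cloud(c,D):
    f,cx,cy,Rm,t=c
    v,u=np.mgrid[0:480,0:640];P=np.stack([(u-cx)/f*D,(v-cy)/f*D,D],-1)
    W=(P-t)@Rm; W[D<=0]=np.nan; return W
E
python3 - <<'E'
from h import *
s=status.sense();print(s)
for n in("top","side","wrist"):
    i,d=eyes.snapshot(n);cv2.imwrite(f"pics/{n}0.png",i);np.save(f"pics/{n}0.npy",d);c=cam(n);print(n,c[0],-c[3].T@c[4],c[3].round(2).tolist(),(d>0).mean())
    if n=="top":
        np.save("pics/top0.npy",d)
        for q in["nut_a","seat_a","nut_a_face","squeeze_point","lever_unit","scrap_tray","new_pad","worn1","oil","cup","spray"]:
            for r in spotter.tip_of(n,q):
                u,v=r["at"];dd=d[int(v),int(u)];print(q,round(r["p"],2),np.round(r["at"]),px2w(c,u,v,dd).round(3) if dd>0 else None)
E
```

```text
pics
{'time_s': 0.0, 'joints': array([-1.33597398e+00,  2.87157768e-01,  1.57816939e+00,  2.56893973e-05,
        1.27859862e+00, -1.49958264e-01]), 'qvel': array([ 0.00078584, -0.00037024, -0.00069578,  0.00222632,  0.00102587,
       -0.00025289]), 'joint_torque': array([-6.57306718e-04, -4.05988455e+01, -2.92622870e+01, -2.47232911e-04,
        5.79503132e-03, -2.84222054e-06]), 'position': array([ 0.25327095, -0.62497892,  0.22995656]), 'eef_rot': array([-3.08134346e+00, -6.00232887e-01,  1.16779920e-04]), 'contact_force': array([-0.03084671, -0.25692353,  0.80654845]), 'torque': array([-0.03190485, -0.03288312,  0.06039378]), 'gripper_force': 0.0, 'width': 0.08521168698065672}
top 541.9379494352689 [0.37448182 0.12377814 1.31955187] [[0.03, -1.0, -0.01], [-0.99, -0.03, -0.15], [0.14, 0.01, -0.99]] 0.9961458333333333Traceback (most recent call last):
  File "<stdin>", line 8, in <module>
ValueError: it knows: cup, lever_unit, new_pad, nut_a_face, nut_b_face, oil, scrap_tray, seat, spray, squeeze_point, worn
```

```bash
python3 - <<'E'
from h import *
for n in("top","side"):
    i,d=eyes.snapshot(n);cv2.imwrite(f"pics/{n}0.png",i);np.save(f"pics/{n}0.npy",d);c=cam(n);print(n,c[0],-c[3].T@c[4],c[3].round(2).tolist(),(d>0).mean())
    if n=="top":
        for q in["nut_a_face","seat","squeeze_point","lever_unit","scrap_tray","new_pad","worn","oil","cup","spray"]:
            for r in spotter.tip_of(n,q):
                u,v=r["at"];dd=d[int(v),int(u)];print(q,round(r["p"],2),np.round(r["at"]),px2w(c,u,v,dd).round(3) if dd>0 else None)
E
```

```text
top 541.9379494352689 [0.37448182 0.12377814 1.31955187] [[0.03, -1.0, -0.01], [-0.99, -0.03, -0.15], [0.14, 0.01, -0.99]] 0.9960188802083333
nut_a_face 0.7 [423. 219.] [ 0.613 -0.1    0.115]
seat 0.96 [261. 215.] [0.612 0.267 0.116]
seat 0.86 [419. 220.] [ 0.611 -0.092  0.11 ]
seat 0.69 [206. 160.] [0.74  0.399 0.11 ]
squeeze_point 0.79 [334. 211.] [0.63  0.102 0.097]
lever_unit 0.74 [336. 220.] [0.608 0.097 0.095]
scrap_tray 0.97 [514. 273.] [ 0.506 -0.34   0.004]
new_pad 0.64 [300. 287.] [0.457 0.178 0.028]
worn 0.89 [409. 299.] [ 0.436 -0.085  0.012]
worn 0.89 [247. 296.] [0.432 0.304 0.011]
worn 0.88 [355. 291.] [0.453 0.044 0.012]
worn 0.8 [437. 348.] [ 0.324 -0.151  0.016]
oil 0.88 [182. 218.] [0.604 0.45  0.095]
oil 0.23 [262. 215.] [0.613 0.264 0.114]
cup 0.73 [468. 179.] [ 0.72  -0.215  0.071]
spray 0.64 [126. 295.] [0.423 0.565 0.101]
spray 0.16 [335. 219.] [0.611 0.098 0.094]
side 602.8006536788628 [ 0.40128489 -1.22182566  1.19810587] [[0.99, -0.11, 0.0], [-0.07, -0.64, -0.76], [0.08, 0.76, -0.65]] 0.99591796875
```

View pics/top0.png

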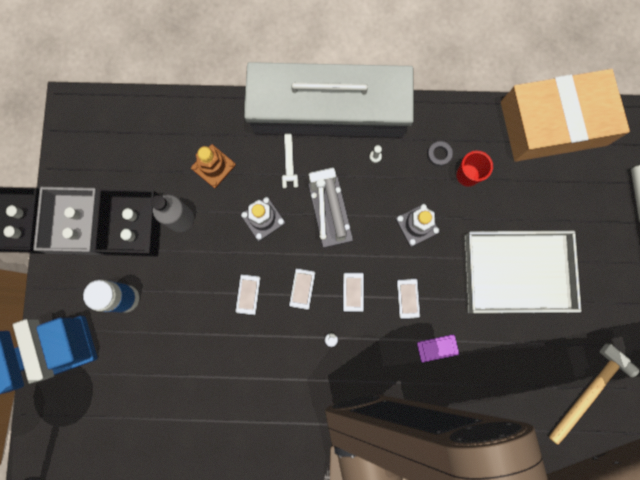

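View pics/side0.png

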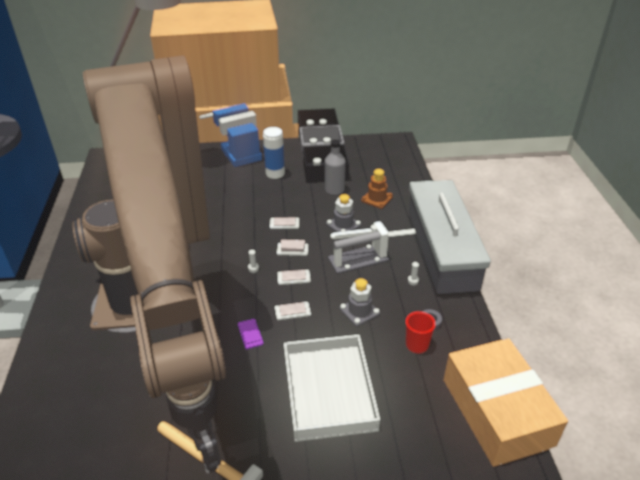

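Top view: pads lie at (247,295), (303,289), (354,292) and (408,298). The one at (303,289) looks thicker, so it is probably the new pad. The steel adjusters are at (262,217) and (418,222), the lever stand is at (330,207) and the tray is at (523,272). There are two look-alikes: the brown adjuster at (210,165) and the purple block at (438,348). Neither is part of the job.

```bash
cat >> h.py <<'E'
def rects(W,box,lo,hi,mn=30):
    """min-area rects (world xy) of blobs with z in lo..hi inside pixel box"""
    m=np.zeros(W.shape[:2],np.uint8);u0,v0,u1,v1=box
    z=W[...,2];m[v0:v1,u0:u1]=((z>lo)&(z<hi))[v0:v1,u0:u1]
    n,l=cv2.connectedComponents(m);o=[]
    for k in range(1,n):
        P=W[l==k]
        if len(P)<mn:continue
        (x,y),(a,b),an=cv2.minAreaRect((P[:,:2]*1000).astype(np.float32))
        if b>a: an+=90;a,b=b,a
        o.append((round(x,1),round(y,1),round(a,1),round(b,1),round((an+90)%180-90,1),np.percentile(P[:,2],[50,95]).round(4).tolist(),len(P)))
    return o
E
python3 - <<'E'
from h import *
d=np.load("pics/top0.npy");c=cam("top");W=cloud(c,d)
print("bench z",np.nanmedian(W[240:260,300:400,2]))
print("pads");[print(r) for r in rects(W,(225,265,440,325),.006,.05)]
print("tray");[print(r) for r in rects(W,(450,215,600,325),.03,.06)]
print("studs");[print(r) for r in rects(W,(235,185,450,250),.104,.125,15)]
print("grip/lever");[print(r) for r in rects(W,(300,165,360,250),.082,.125,15)]
print("brown");[print(r) for r in rects(W,(190,140,235,190),.1,.125,5)]
i=cv2.imread("pics/top0.png");a=cv2.resize(i[185:245,235:355],None,fx=5,fy=5,interpolation=3);b=cv2.resize(i[185:245,355:475],None,fx=5,fy=5,interpolation=3)
cv2.imwrite("pics/crop1.png",np.vstack([a,b]))
E
```

```text
bench z 0.0012127615786292729
pads
(456.0, 173.5, 91.0, 47.6, -8.7, [0.0252, 0.0304], 671)
(450.0, 49.8, 90.3, 49.3, 4.1, [0.012, 0.0176], 667)
(437.4, 303.3, 90.0, 46.6, -5.0, [0.0125, 0.0176], 672)
(439.0, -83.4, 94.5, 46.5, 4.6, [0.012, 0.0177], 682)
tray
(508.0, -349.6, 253.3, 190.5, -87.7, [0.0434, 0.0491], 1231)
studs
(623.5, 275.8, 30.5, 30.4, -83.9, [0.1144, 0.118], 154)
(618.1, -104.8, 29.6, 28.7, -43.9, [0.1142, 0.1184], 153)
grip/lever
(646.0, 116.8, 161.8, 60.6, 11.8, [0.0961, 0.103], 1159)
brown
(754.3, 404.7, 31.0, 30.6, 3.0, [0.1145, 0.1192], 160)
```

View pics/crop1.png

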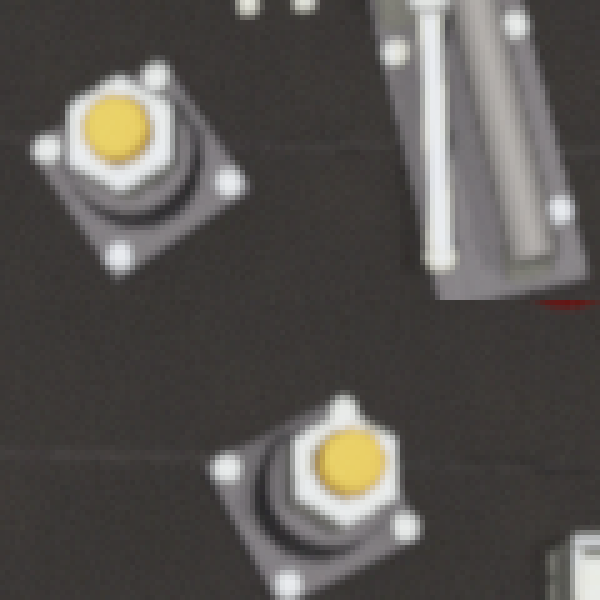

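The crop confirms the two dark-steel adjusters with steel nuts, at (262,217) and (418,222). The nut flats face roughly ±y. By height, the new pad is the one at (456,173) mm, median 25 mm; the other three measure about 12 mm, so they are worn.

```bash
cat >> h.py <<'E'
def go(x,y,z,yaw=None):
    """target TCP in mm, yaw = world angle (deg) of the tool's closing axis y, mod 180"""
    s=status.sense();M=R.from_rotvec(s["eef_rot"]).as_matrix();p=s["position"]*1000
    ya=np.degrees(np.arctan2(M[1,1],M[0,1]));roll=0
    if yaw is not None: roll=-np.radians((yaw-ya+90)%180-90)
    dw=np.array([x,y,z])-p;M2=M@R.from_rotvec([0,0,roll]).as_matrix()
    print("t",round(s["time_s"],2),"pos",p.round(1),"yawy",ya.round(1),"tilt",np.degrees(np.arccos(-M[2,2])).round(2),"j6",s["joints"][5].round(2),"w",round(s["width"]*1000,1),"F",s["contact_force"].round(1))
    print(" before-roll offset",(M.T@dw).round(1),"roll",round(roll,3),"after-roll offset",(M2.T@dw).round(1))
E
python3 - <<'E'
from h import *
d=np.load("pics/top0.npy");c=cam("top");W=cloud(c,d)
print("foot");[print(r) for r in rects(W,(300,165,360,250),.006,.02,15)]
z=W[...,2];P=W[165:250,300:360].reshape(-1,3);i=cv2.imread("pics/top0.png")[165:250,300:360].reshape(-1,3)
k=P[:,2]>.083;P=P[k]
# split along perpendicular in 20mm slabs of x
for x in range(570,730,20):
    q=P[(abs(P[:,0]*1000-x)<5)];print(x,np.histogram(q[:,1]*1000,bins=range(60,170,5))[0])
go(625,85,330,100)
E
```

```text
foot
(646.1, 108.6, 165.0, 76.2, 14.4, [0.0107, 0.0161], 745)
(650.4, 141.5, 123.8, 20.9, 11.4, [0.0112, 0.0164], 221)
570 [ 0  0  3  5  6  6  5  0  0  0  0  1 11 11  3  0  0  0  0  0  0]
590 [0 0 2 8 9 9 8 9 0 0 0 0 4 8 4 0 0 0 0 0 0]
610 [ 0  0  0  3  8  8  8  9 10  0  0  0  4  9  8  0  0  0  0  0  0]
630 [ 0  0  0  0  2  8 10  9  9 10  1  0  0 10  9  0  0  0  0  0  0]
650 [0 0 0 0 0 2 9 8 9 8 7 1 0 8 9 0 0 0 0 0 0]
670 [ 0  0  0  0  0  0  1  8  8 10  8 10  1  3 11  4  0  0  0  0  0]
690 [ 0  0  0  0  0  0  0  0  8  9  8  9  9  9 10 15  5  0  0  0  0]
710 [ 0  0  0  0  0  0  0  0  8 11 15  9  9  8  8  8 13  8  8  9  4]
t 0.65 pos [ 253.4 -625.6  231.4] yawy -68.0 tilt 0.0 j6 -0.15 w 85.6 F [0.6 0.4 0.3]
 before-roll offset [ 611.2 -519.2  -98.7] roll 0.21 after-roll offset [ 489.3 -635.3  -98.7]
```

```bash
python3 -m inch '[{"offset":[36,-31,0],"roll":0},{"offset":[36,-31,0],"roll":0},{"offset":[36,-31,0],"roll":0},{"offset":[36,-31,0],"roll":0},{"offset":[36,-31,0],"roll":0},{"offset":[36,-31,0],"roll":0},{"offset":[36,-31,0],"roll":0},{"offset":[36,-31,0],"roll":0},{"offset":[36,-31,0],"roll":0},{"offset":[36,-31,0],"roll":0},{"offset":[36,-31,0],"roll":0},{"offset":[36,-31,0],"roll":0}]' 1 40
python3 -m inch '[{"offset":[36,-31,0],"roll":0},{"offset":[36,-31,0],"roll":0},{"offset":[36,-31,0],"roll":0},{"offset":[36,-31,0],"roll":0},{"offset":[36,-31,0],"roll":0},{"offset":[0,0,0],"roll":0.13},{"offset":[0,0,0],"roll":0},{"offset":[0,0,0],"roll":0}]'
python3 - <<'E'
from h import *
go(631,95.5,66,104.5)
i,d=eyes.snapshot("wrist");c=cam("wrist");cv2.imwrite("pics/w1.png",i);np.save("pics/w1.npy",d)
print(-c[3].T@c[4])
for r in spotter.tip_of("wrist","squeeze_point"):
    u,v=r["at"];print(r,px2z(c,u,v,.085).round(4))
W=cloud(c,d);[print(r) for r in rects(W,(0,0,640,480),.083,.11,300)]
E
```

```text
time_s: 1.85
position: [0.5148, -0.1168, 0.2318]
eef_rot: [3.083, 0.601, 0.001]
contact_force: [0.5, -0.6, -0.5]
width: 0.0853
gripper_force: 0.0
time_s: 2.65
position: [0.6227, 0.0923, 0.2312]
eef_rot: [3.115, 0.403, -0.0]
contact_force: [0.4, 0.7, 0.4]
width: 0.0856
gripper_force: 0.0
t 2.65 pos [622.7  92.3 231.2] yawy -75.3 tilt 0.02 j6 1.3 w 85.6 F [0.4 0.7 0.4]
 before-roll offset [  8.9  -1.  165.2] roll 0.004 after-roll offset [  8.9  -1.  165.2]
[0.70322828 0.11216467 0.37414607]
{'at': [314.3, 215.4], 'p': 0.91} [0.6256 0.0998 0.085 ]
(647.9, 116.2, 160.6, 61.4, 11.9, [0.0962, 0.1016], 10000)
(627.6, 270.3, 46.1, 45.3, 32.9, [0.096, 0.1061], 2287)
(621.0, -102.0, 45.9, 45.2, -28.4, [0.0947, 0.1069], 1898)
```

View pics/w1.png

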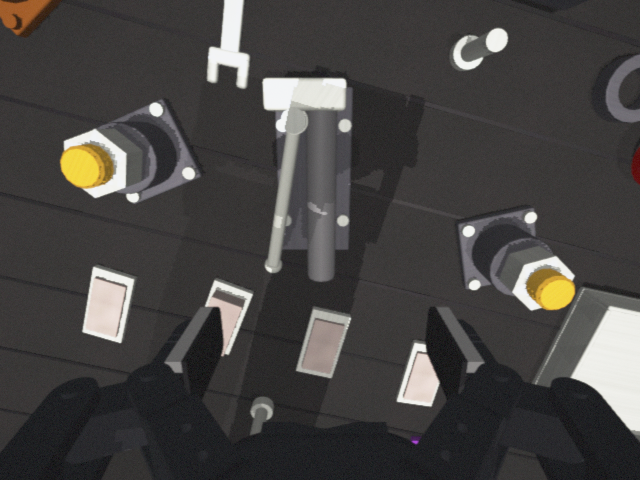

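The wrist view shows the lever at col 285 and the grip at col 320, running from (322,110) to (320,275). The nuts are at (95,163) and (540,278). I'll fit the grip axis from the depth, then descend.

```bash
python3 - <<'E'
from h import *
d=np.load("pics/w1.npy");c=cam("wrist");W=cloud(c,d)
P=W[115:275,260:345].reshape(-1,3);P=P[P[:,2]>.08]*1000
a=np.radians(14.5);e=np.array([np.cos(a),np.sin(a)]);n=np.array([-e[1],e[0]])
x=(P[:,:2]-[631,95.5])@e;y=(P[:,:2]-[631,95.5])@n
for s in range(-50,60,20):
    k=abs(x-s)<4;yy=y[k]
    if k.sum(): print(s,np.histogram(yy,bins=range(-20,50,4))[0], "maxz",P[k&(y<14)][:,2].max().round(1), "grip y",np.percentile(yy[yy<16],[2,98]).round(1),"lev",np.percentile(yy[yy>16],[2,98]).round(1))
E
```

```text
-50 [ 0  0 39 33 38 39 31 41  2  0  0  0  0  9 36 33 23] maxz 98.5 grip y [-11.7  12. ] lev [35.  48.4]
-30 [ 0  0 36 47 44 45 37 41  0  0  0  0  0 35 43 36  0] maxz 98.5 grip y [-11.5  11.6] lev [33.4 43.5]
-10 [ 0  0 38 45 46 48 46 37  0  0  0  0 33 47 40  4  0] maxz 98.5 grip y [-11.2  11.3] lev [29.8 40. ]
10 [ 0  0 39 49 47 49 49 43  6  0  0 30 48 49  2  0  0] maxz 98.6 grip y [-11.  12.] lev [26.1 36. ]
30 [ 0  0 50 51 52 53 50 51  0  0 27 50 54  6  0  0  0] maxz 98.5 grip y [-11.6  11.7] lev [22.3 32.7]
50 [ 0  0 54 53 50 51 59 50  0 24 56 56 13  0  0  0  0] maxz 98.7 grip y [-11.3  11.4] lev [18.7 28.9]
```

```bash
python3 -m inch '[{"offset":[6,-7,30],"roll":0},{"offset":[0,0,45],"roll":0},{"offset":[0,0,45],"roll":0},{"offset":[0,0,30],"roll":0},{"offset":[0,0,15],"roll":0},{"offset":[0,0,0],"roll":0}]' 1 40
python3 - <<'E'
from h import *
go(626.5,101,66,104.5)
E
python3 -m inch '[{"offset":[0,0,0],"roll":0},{"offset":[0,0,0],"roll":0},{"offset":[0,0,0],"roll":0},{"offset":[0,0,0],"roll":0},{"offset":[0,0,0],"roll":0},{"offset":[0,0,0],"roll":0},{"offset":[0,0,0],"roll":0},{"offset":[0,0,0],"roll":0},{"offset":[0,0,0],"roll":0},{"offset":[0,0,0],"roll":0},{"offset":[0,0,0],"roll":0},{"offset":[0,0,0],"roll":0}]' 0 40
```

```text
time_s: 3.35
position: [0.6252, 0.1, 0.064]
eef_rot: [-3.116, -0.398, 0.007]
contact_force: [-0.4, 0.3, -0.1]
width: 0.0854
gripper_force: 0.0
t 3.35 pos [625.2 100.   64. ] yawy -75.4 tilt 0.27 j6 1.32 w 85.4 F [-0.4  0.3 -0.1]
 before-roll offset [ 1.5 -0.6 -2. ] roll 0.001 after-roll offset [ 1.5 -0.6 -2. ]
time_s: 4.55
position: [0.6283, 0.1028, 0.0699]
eef_rot: [-3.113, -0.399, -0.007]
contact_force: [-2.0, 4.9, 5.8]
width: 0.0351
gripper_force: 40.0
```

```bash
python3 -m inch '[{"offset":[0,0,0],"roll":0},{"offset":[0,0,0],"roll":0},{"offset":[0,0,0],"roll":0},{"offset":[0,0,0],"roll":0},{"offset":[0,0,0],"roll":0}]' 0 60
python3 - <<'E'
from h import *
go(626.5,101,66,104.5)
i,d=eyes.snapshot("wrist");c=cam("wrist");cv2.imwrite("pics/w2.png",i);np.save("pics/w2.npy",d)
W=cloud(c,d);P=W.reshape(-1,3)*1000;P=P[(P[:,2]>83)&(P[:,2]<104)]
a=np.radians(14.5);e=np.array([np.cos(a),np.sin(a)]);n=np.array([-e[1],e[0]])
x=(P[:,:2]-[631,95.5])@e;y=(P[:,:2]-[631,95.5])@n
for s in range(-50,60,10):
    k=(abs(x-s)<4)&(abs(y)<60);print(s,np.histogram(y[k],bins=range(-20,56,4))[0])
E
python3 -m inch '[{"offset":[0,0,0],"roll":0},{"offset":[0,0,0],"roll":0},{"offset":[0,0,0],"roll":0},{"offset":[0,0,0],"roll":0},{"offset":[0,0,0],"roll":0},{"offset":[0,0,0],"roll":0},{"offset":[0,0,0],"roll":0},{"offset":[0,0,0],"roll":0},{"offset":[0,0,0],"roll":0},{"offset":[0,0,0],"roll":0}]' 1 60
python3 -c "
from h import *
go(626.5,101,230,104.5)"
```

```text
time_s: 5.05
position: [0.6283, 0.1026, 0.0701]
eef_rot: [-3.114, -0.4, -0.007]
contact_force: [-3.5, 5.4, 7.4]
width: 0.0343
gripper_force: 59.9
t 5.05 pos [628.3 102.6  70.1] yawy -75.3 tilt 0.27 j6 1.32 w 34.3 F [-3.5  5.4  7.4]
 before-roll offset [-2.2  1.1  4.1] roll 0.003 after-roll offset [-2.2  1.1  4.1]
-50 [ 0  0  2  0  0  0  0  4 26  0  0 15  0  0  0  0  0  0]
-40 [  0   0  68  66  61  77 107 128 116  93  76   0   0   0   0   0   0   0]
-30 [  0   0  74 135 149 149 140 134 120 150 138   3   0   0   0   0   0   0]
-20 [  0   0  79 146 150 164 160 153 117 155 135   8   0   0   0   0   0   0]
-10 [  0   0 141 158 172 168 177 161 114 179 199   0   0   0   0   0   0   0]
0 [  0   0 182 161 177 190 182 172 127 184 242   0   0   0   0   0   0   0]
10 [202 307 271 180 199 209 185 184 123 199 239 283 209 287 100   0   0   0]
20 [  0   0 103 193 207 209 209 199 122 208 201  35   0   0   0   0   0   0]
30 [  0   0 116 210 225 229 227 220 123 234 215  39   0   0   0   0   0   0]
40 [  0   0 123 220 240 262 237 232 131 241 237  55   0   0   0   0   0   0]
50 [  0   0 131 238 268 274 253 246 111 270 244  76   0   0   0   0   0   0]
time_s: 6.1
position: [0.6268, 0.1008, 0.0663]
eef_rot: [3.116, 0.399, -0.0]
contact_force: [0.8, 0.2, -0.8]
width: 0.0856
gripper_force: 0.0
t 6.1 pos [626.8 100.8  66.3] yawy -75.4 tilt 0.01 j6 1.32 w 85.6 F [ 0.8  0.2 -0.8]
 before-roll offset [  -0.3   -0.2 -163.7] roll 0.002 after-roll offset [  -0.3   -0.2 -163.7]
```

The lever lay parallel to the grip when squeezed, and it is now released. Next is the left nut at (623.5,276).

```bash
python3 -m inch '[{"offset":[0,0,-30],"roll":0},{"offset":[0,0,-45],"roll":0},{"offset":[0,0,-45],"roll":0},{"offset":[0,0,-44],"roll":0},{"offset":[10,-42.5,0],"roll":0},{"offset":[10,-42.5,0],"roll":0},{"offset":[10,-42.5,0],"roll":0},{"offset":[10,-42.5,0],"roll":0},{"offset":[0,0,0],"roll":-0.15},{"offset":[0,0,0],"roll":-0.15},{"offset":[0,0,0],"roll":-0.15},{"offset":[0,0,0],"roll":-0.15}]'
python3 -m inch '[{"offset":[0,0,0],"roll":-0.15},{"offset":[0,0,0],"roll":-0.15},{"offset":[0,0,0],"roll":-0.15},{"offset":[0,0,0],"roll":-0.15},{"offset":[0,0,0],"roll":-0.15},{"offset":[0,0,0],"roll":-0.15},{"offset":[0,0,0],"roll":-0.15},{"offset":[0,0,0],"roll":-0.15},{"offset":[0,0,0],"roll":-0.15},{"offset":[0,0,0],"roll":-0.15},{"offset":[0,0,0],"roll":-0.15},{"offset":[0,0,0],"roll":-0.15}]'
python3 -m inch '[{"offset":[0,0,0],"roll":-0.15},{"offset":[0,0,0],"roll":-0.15},{"offset":[0,0,0],"roll":-0.15},{"offset":[0,0,0],"roll":-0.15},{"offset":[0,0,0],"roll":-0.15},{"offset":[0,0,0],"roll":-0.15},{"offset":[0,0,0],"roll":-0.15},{"offset":[0,0,0],"roll":-0.15},{"offset":[0,0,0],"roll":-0.1},{"offset":[0,0,0],"roll":0},{"offset":[0,0,0],"roll":0}]'
cat >> h.py <<'E'
def nut(x0,y0,tag):
    """stud centre, nut top z, hex flat yaw (deg mod 60) from a wrist view near above"""
    i,d=eyes.snapshot("wrist");c=cam("wrist");cv2.imwrite(f"pics/{tag}.png",i);W=cloud(c,d)*1000
    near=np.hypot(W[...,0]-x0,W[...,1]-y0)<45;z=W[...,2]
    S=W[near&(z>110)&(z<119)];(sx,sy),sr=cv2.minEnclosingCircle(S[:,:2].astype(np.float32))
    bx=(S[:,:2].max(0)+S[:,:2].min(0))/2
    N=W[near&(z>84)&(z<102)&(np.hypot(W[...,0]-sx,W[...,1]-sy)<29)]
    zt=np.median(N[:,2]);N=N[abs(N[:,2]-zt)<2.5]
    h=cv2.convexHull(N[:,:2].astype(np.float32))[:,0].astype(float)
    best=min((sum((h@[np.cos(a+k*np.pi/3),np.sin(a+k*np.pi/3)]).max() for k in range(6)),a) for a in np.radians(np.arange(0,60,.5)))
    a=best[1];ext=[(h@[np.cos(a+k*np.pi/3),np.sin(a+k*np.pi/3)]) for k in range(3)]
    C=np.linalg.lstsq(np.array([[np.cos(a+k*np.pi/3),np.sin(a+k*np.pi/3)] for k in range(3)]),np.array([(e.max()+e.min())/2 for e in ext]),rcond=None)[0]
    print("stud circ",round(sx,1),round(sy,1),round(sr,1),"bbox ctr",bx.round(1),"z",np.median(S[:,2]).round(1),"| nut top z",zt.round(1),"hex ctr",C.round(1),"AF",[round(e.max()-e.min(),1) for e in ext],"flat yaw mod60",np.degrees(a).round(1))
E
python3 -c "
from h import *
nut(623.5,275.8,'n1');go(623.5,275.8,230)"
```

```text
time_s: 7.3
position: [0.6225, 0.2758, 0.2301]
eef_rot: [-2.855, -1.312, 0.001]
contact_force: [0.5, -0.3, 0.4]
width: 0.0853
gripper_force: 0.0
time_s: 8.5
position: [0.6226, 0.2754, 0.2302]
eef_rot: [-0.748, -3.051, 0.0]
contact_force: [-0.8, 0.4, 0.4]
width: 0.0855
gripper_force: 0.0
time_s: 9.6
position: [0.6227, 0.2755, 0.2302]
eef_rot: [1.239, -2.887, -0.0]
contact_force: [0.4, -0.3, -0.1]
width: 0.0852
gripper_force: 0.0
stud circ 625.5 274.0 16.0 bbox ctr [625.1 273.6] z 114.0 | nut top z 96.1 hex ctr [625.4 273.7] AF [np.float64(46.4), np.float64(46.1), np.float64(46.2)] flat yaw mod60 33.5
t 9.65 pos [622.7 275.4 230.3] yawy 136.5 tilt 0.01 j6 -2.11 w 85.4 F [0.4 0.  0.2]
 before-roll offset [-0.8 -0.4  0.3] roll 0 after-roll offset [-0.8 -0.4  0.3]
```

View pics/n1.png

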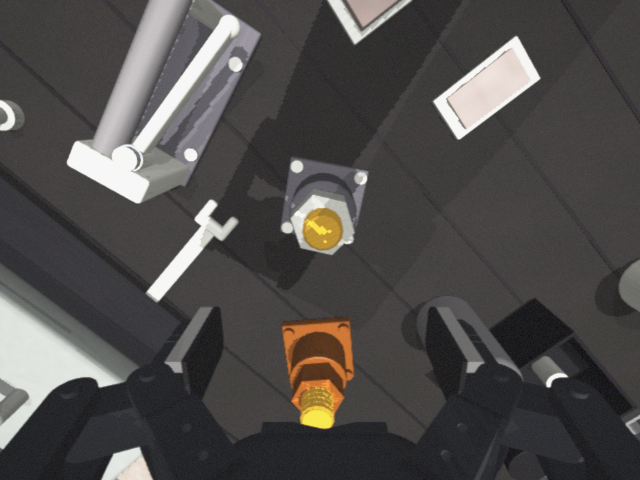

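The wrist view shows the steel nut at (323,222), with the brown decoy behind it at (318,365). The hexagon fits well: centre (625.3,273.8), 46 mm across flats, flat yaw 33.5 mod 60, and about 10 mm of gap.

```bash
python3 -m inch '[{"offset":[0,0,0],"roll":-0.15},{"offset":[0,0,0],"roll":-0.147},{"offset":[0.3,-3,20],"roll":0},{"offset":[0,0,45],"roll":0},{"offset":[0,0,45],"roll":0},{"offset":[0,0,35],"roll":0},{"offset":[0,0,16],"roll":0},{"offset":[0,0,0],"roll":0},{"offset":[0,0,0],"roll":0}]' 1 50
python3 -c "
from h import *
go(625.3,273.8,69,153.5)"
python3 -m inch '[{"offset":[0,0,0],"roll":0},{"offset":[0,0,0],"roll":0},{"offset":[0,0,0],"roll":0},{"offset":[0,0,0],"roll":0},{"offset":[0,0,0],"roll":0},{"offset":[0,0,0],"roll":0},{"offset":[0,0,0],"roll":0},{"offset":[0,0,0],"roll":0},{"offset":[0,0,0],"roll":0},{"offset":[0,0,0],"roll":0}]' 0 50
python3 -c "
from h import *
go(625.3,273.8,69,153.5);print(status.sense()['torque'])"
```

```text
time_s: 10.55
position: [0.6265, 0.2742, 0.0711]
eef_rot: [-1.654, 2.668, -0.001]
contact_force: [0.8, -0.3, 0.7]
width: 0.0852
gripper_force: 0.0
t 10.55 pos [626.5 274.2  71.1] yawy 153.6 tilt 0.15 j6 -2.42 w 85.2 F [ 0.8 -0.3  0.7]
 before-roll offset [0.9 0.9 2. ] roll 0.002 after-roll offset [0.9 0.9 2. ]
time_s: 11.55
position: [0.6243, 0.2753, 0.0719]
eef_rot: [1.654, -2.67, -0.005]
contact_force: [-7.2, 1.7, 7.3]
width: 0.0452
gripper_force: 53.6
t 11.55 pos [624.3 275.3  71.9] yawy 153.6 tilt 0.19 j6 -2.42 w 45.2 F [-7.2  1.7  7.3]
 before-roll offset [ 0.9 -1.6  2.9] roll 0.001 after-roll offset [ 0.9 -1.6  2.9]
[ 0.33019132  1.05312572 -0.11670225]
```

```bash
python3 -m inch '[{"offset":[0,2,0],"roll":0.05},{"offset":[0,0,0.28],"roll":0.15},{"offset":[0,0,0.28],"roll":0.15},{"offset":[0,0,0.28],"roll":0.15},{"offset":[0,0,0.28],"roll":0.15},{"offset":[0,0,0.28],"roll":0.15},{"offset":[0,0,0.28],"roll":0.15},{"offset":[0,0,0.28],"roll":0.15},{"offset":[0,0,0.28],"roll":0.15},{"offset":[0,0,0],"roll":0}]' 0 50
python3 -c "
from h import *
go(625.3,273.8,69,93.5);print(status.sense()['torque'])"
```

```text
time_s: 12.55
position: [0.6245, 0.275, 0.0695]
eef_rot: [0.22, 3.131, 0.001]
contact_force: [-1.3, -1.0, 5.3]
width: 0.0448
gripper_force: 53.3
t 12.55 pos [624.5 275.   69.5] yawy 82.0 tilt 0.15 j6 -1.16 w 44.8 F [-1.3 -1.   5.3]
 before-roll offset [-1.  -1.1  0.5] roll -0.201 after-roll offset [-0.7 -1.3  0.5]
[-0.08687169  0.24290552 -0.07048208]
```

```bash
python3 -m inch '[{"offset":[0,0,0.28],"roll":0.15},{"offset":[0,0,0.28],"roll":0.15},{"offset":[0,0,0.28],"roll":0.15},{"offset":[0,0,0.28],"roll":0.15},{"offset":[0,0,0.28],"roll":0.15},{"offset":[0,0,0.28],"roll":0.15},{"offset":[0,0,0.28],"roll":0.15},{"offset":[0,0,0.28],"roll":0.15},{"offset":[0,0,0.28],"roll":0.15},{"offset":[0,0,0.28],"roll":0.15},{"offset":[0,0,0.28],"roll":0.15},{"offset":[0,0,0.28],"roll":0.15}]' 0 50
python3 -m inch '[{"offset":[0,0,0.28],"roll":0.15},{"offset":[0,0,0.28],"roll":0.15},{"offset":[0,0,0.28],"roll":0.15},{"offset":[0,0,0.28],"roll":0.15},{"offset":[0,0,0.28],"roll":0.15},{"offset":[0,0,0.28],"roll":0.15},{"offset":[0,0,0.28],"roll":0.15},{"offset":[0,0,0.28],"roll":0.15},{"offset":[0,0,0],"roll":0}]' 0 50
python3 -c "
from h import *
go(625.3,273.8,69,93.5);print(status.sense()['torque'])"
```

```text
time_s: 13.75
position: [0.6241, 0.2747, 0.0661]
eef_rot: [2.592, 1.773, 0.001]
contact_force: [-3.1, -1.1, 5.3]
width: 0.0448
gripper_force: 53.3
time_s: 14.65
position: [0.6238, 0.275, 0.0638]
eef_rot: [-3.141, -0.004, -0.001]
contact_force: [-2.5, -1.6, 5.8]
width: 0.0452
gripper_force: 53.5
t 14.65 pos [623.8 275.   63.8] yawy -89.9 tilt 0.04 j6 1.84 w 45.2 F [-2.5 -1.6  5.8]
 before-roll offset [ 1.5  1.2 -5.2] roll -0.059 after-roll offset [ 1.4  1.3 -5.2]
[-0.25739919  0.57259463 -0.11974089]
```

```bash
C='from h import *
go(625.3,273.8,69,93.5);print(status.sense()["torque"].round(2))'
python3 -m inch '[{"offset":[0,0,0.2],"roll":0.1},{"offset":[0,0,0.2],"roll":0.1},{"offset":[0,0,0.2],"roll":0.1},{"offset":[0,0,0.1],"roll":0.1},{"offset":[0,0,0],"roll":0}]' 0 50; python3 -c "$C"
python3 -m inch '[{"offset":[0,0,0.1],"roll":0.1},{"offset":[0,0,0.1],"roll":0.1},{"offset":[0,0,0],"roll":0}]' 0 50; python3 -c "$C"
```

```text
time_s: 15.15
position: [0.6239, 0.2751, 0.063]
eef_rot: [-3.08, 0.619, -0.001]
contact_force: [-2.9, -0.1, 5.7]
width: 0.0452
gripper_force: 52.1
t 15.15 pos [623.9 275.1  63. ] yawy -112.7 tilt 0.04 j6 2.23 w 45.2 F [-2.9 -0.1  5.7]
 before-roll offset [ 1.9  0.7 -6. ] roll -0.458 after-roll offset [ 1.4  1.4 -6. ]
[-0.17  0.57 -0.13]
time_s: 15.45
position: [0.6239, 0.2752, 0.0626]
eef_rot: [-3.002, 0.924, -0.001]
contact_force: [-1.3, 0.3, 5.0]
width: 0.0451
gripper_force: 52.0
t 15.45 pos [623.9 275.2  62.6] yawy -124.2 tilt 0.06 j6 2.43 w 45.1 F [-1.3  0.3  5. ]
 before-roll offset [ 2.   0.3 -6.4] roll -0.658 after-roll offset [ 1.3  1.5 -6.4]
[-0.14  0.54 -0.1 ]
```

```bash
C='from h import *
go(625.3,273.8,69,93.5);print(status.sense()["torque"].round(2))'
python3 -m inch '[{"offset":[0,0,0.1],"roll":0.1},{"offset":[0,0,0.1],"roll":0.07},{"offset":[0,0,0],"roll":0}]' 0 50; python3 -c "$C"
python3 -m inch '[{"offset":[0,0,0.1],"roll":0.1},{"offset":[0,0,0],"roll":0.05},{"offset":[0,0,0],"roll":0}]' 0 50; python3 -c "$C"
```

```text
time_s: 15.75
position: [0.6239, 0.2752, 0.0623]
eef_rot: [-2.913, 1.174, -0.001]
contact_force: [-2.7, 0.2, 5.5]
width: 0.045
gripper_force: 52.1
t 15.75 pos [623.9 275.2  62.3] yawy -133.9 tilt 0.07 j6 2.6 w 45.0 F [-2.7  0.2  5.5]
 before-roll offset [ 2.   0.1 -6.7] roll -0.827 after-roll offset [ 1.3  1.5 -6.7]
[-0.11  0.52 -0.1 ]
time_s: 16.05
position: [0.6239, 0.2753, 0.0621]
eef_rot: [-2.817, 1.388, -0.001]
contact_force: [-1.6, 0.8, 5.4]
width: 0.0452
gripper_force: 52.1
t 16.05 pos [623.9 275.3  62.1] yawy -142.5 tilt 0.08 j6 2.75 w 45.2 F [-1.6  0.8  5.4]
 before-roll offset [ 2.  -0.2 -6.9] roll -0.977 after-roll offset [ 1.3  1.5 -6.9]
[-0.07  0.54 -0.17]
```

```bash
C='from h import *
go(623.9,275.2,62,37.5);print(status.sense()["torque"].round(2))'
python3 -m inch '[{"offset":[0,0,0],"roll":0},{"offset":[0,0,0],"roll":0},{"offset":[0,0,0],"roll":0},{"offset":[0,0,0],"roll":0},{"offset":[0,0,0],"roll":0},{"offset":[0,0,0],"roll":0}]' 1 50
python3 -m inch '[{"offset":[0,0,0],"roll":-0.15},{"offset":[0,0,0],"roll":-0.15},{"offset":[0,0,0],"roll":-0.15},{"offset":[0,0,0],"roll":-0.15},{"offset":[0,0,0],"roll":-0.15},{"offset":[0,0,0],"roll":-0.15},{"offset":[0,0,0],"roll":-0.147},{"offset":[0,0,0],"roll":0},{"offset":[0,0,0],"roll":0}]' 1 50; python3 -c "$C"
python3 -m inch '[{"offset":[0,0,0],"roll":0},{"offset":[0,0,0],"roll":0},{"offset":[0,0,0],"roll":0},{"offset":[0,0,0],"roll":0},{"offset":[0,0,0],"roll":0},{"offset":[0,0,0],"roll":0},{"offset":[0,0,0],"roll":0},{"offset":[0,0,0],"roll":0},{"offset":[0,0,0],"roll":0}]' 0 50; python3 -c "$C"
python3 -m inch '[{"offset":[0,0,0],"roll":0.05},{"offset":[0,0,0],"roll":0.05},{"offset":[0,0,0],"roll":0}]' 0 50; python3 -c "$C"
```

```text
time_s: 16.65
position: [0.6235, 0.2747, 0.0601]
eef_rot: [2.816, -1.392, -0.0]
contact_force: [-0.1, -1.6, -0.2]
width: 0.0853
gripper_force: 0.0
time_s: 17.55
position: [0.6235, 0.2747, 0.0603]
eef_rot: [3.135, 0.198, -0.0]
contact_force: [-0.3, -0.5, 0.5]
width: 0.0849
gripper_force: 0.0
t 17.55 pos [623.5 274.7  60.3] yawy -82.8 tilt 0.0 j6 1.71 w 84.9 F [-0.3 -0.5  0.5]
 before-roll offset [ 0.5 -0.4 -1.7] roll 1.042 after-roll offset [-0.1 -0.6 -1.7]
[-0.03  0.    0.01]
time_s: 18.45
position: [0.6235, 0.275, 0.0606]
eef_rot: [-3.135, -0.202, 0.0]
contact_force: [-1.9, 1.3, 1.7]
width: 0.0448
gripper_force: 53.9
t 18.45 pos [623.5 275.   60.6] yawy -82.6 tilt 0.02 j6 1.71 w 44.8 F [-1.9  1.3  1.7]
 before-roll offset [ 0.5 -0.2 -1.4] roll 1.045 after-roll offset [ 0.1 -0.5 -1.4]
[ 0.19  0.35 -0.12]
time_s: 18.75
position: [0.6232, 0.2749, 0.0606]
eef_rot: [3.138, 0.063, 0.0]
contact_force: [-2.7, 0.4, 4.6]
width: 0.0453
gripper_force: 66.0
t 18.75 pos [623.2 274.9  60.6] yawy -87.7 tilt 0.17 j6 1.8 w 45.3 F [-2.7  0.4  4.6]
 before-roll offset [ 0.8 -0.3 -1.4] roll 0.956 after-roll offset [ 0.2 -0.8 -1.4]
[0.26 0.59 2.39]
```

```bash
python3 -m inch '[{"offset":[0,0,0],"roll":0.04},{"offset":[0,0,0],"roll":0},{"offset":[0,0,0],"roll":0}]' 0 50
python3 -m inch '[{"offset":[0,0,0],"roll":-0.04},{"offset":[0,0,0],"roll":0},{"offset":[0,0,0],"roll":0},{"offset":[0,0,0],"roll":0},{"offset":[0,0,0],"roll":0},{"offset":[0,0,-30],"roll":0},{"offset":[0,0,-50],"roll":0},{"offset":[0,0,-50],"roll":0},{"offset":[0,0,-40],"roll":0},{"offset":[0,0,0],"roll":0},{"offset":[0,0,0],"roll":0}]' 1 50
python3 -c "
from h import *
print(status.sense()['torque'])
nut(624,275,'n2');go(618,-105,230)"
```

```text
time_s: 19.05
position: [0.6238, 0.2749, 0.0606]
eef_rot: [3.14, -0.003, 0.003]
contact_force: [-1.8, 2.1, 3.7]
width: 0.0455
gripper_force: 86.7
time_s: 20.15
position: [0.6242, 0.2749, 0.2322]
eef_rot: [-3.14, -0.043, -0.005]
contact_force: [-0.2, -0.4, -1.2]
width: 0.0852
gripper_force: 0.0
[-0.05525261  0.02297124  0.03385959]
stud circ 624.0 274.0 15.2 bbox ctr [624. 274.] z 111.6 | nut top z 84.6 hex ctr [623.8 274. ] AF [np.float64(45.9), np.float64(45.8), np.float64(45.4)] flat yaw mod60 35.5
t 20.2 pos [623.1 274.6 229.6] yawy -88.4 tilt 0.05 j6 1.81 w 85.1 F [-0.1 -0.5  0.1]
 before-roll offset [-15.6 379.3  -0.4] roll 0 after-roll offset [-15.6 379.3  -0.4]
```

Hard stop reached: +2.4 N·m, with the pads wedging on the hexagon. The turned angle of about 5.2 rad and the height drop agree, so nut one is tight. Next is the right nut.

```bash
python3 -m inch '[{"offset":[-2,47.4,0],"roll":0},{"offset":[-2,47.4,0],"roll":0},{"offset":[-2,47.4,0],"roll":0},{"offset":[-2,47.4,0],"roll":0},{"offset":[-2,47.4,0],"roll":0},{"offset":[-2,47.4,0],"roll":0},{"offset":[-2,47.4,0],"roll":0},{"offset":[-2,47.4,0],"roll":0},{"offset":[0,0,0],"roll":-0.15},{"offset":[0,0,0],"roll":-0.15},{"offset":[0,0,0],"roll":-0.15},{"offset":[0,0,0],"roll":-0.15}]'
python3 -m inch '[{"offset":[0,0,0],"roll":-0.15},{"offset":[0,0,0],"roll":-0.15},{"offset":[0,0,0],"roll":-0.15},{"offset":[0,0,0],"roll":-0.15},{"offset":[0,0,0],"roll":-0.15},{"offset":[0,0,0],"roll":-0.15},{"offset":[0,0,0],"roll":-0.15},{"offset":[0,0,0],"roll":-0.15},{"offset":[0,0,0],"roll":-0.15},{"offset":[0,0,0],"roll":-0.15},{"offset":[0,0,0],"roll":-0.15},{"offset":[0,0,0],"roll":-0.15}]'
python3 -m inch '[{"offset":[0,0,0],"roll":-0.15},{"offset":[0,0,0],"roll":-0.15},{"offset":[0,0,0],"roll":-0.15},{"offset":[0,0,0],"roll":-0.15},{"offset":[0,0,0],"roll":-0.15},{"offset":[0,0,0],"roll":-0.15},{"offset":[0,0,0],"roll":0},{"offset":[0,0,0],"roll":0},{"offset":[0,0,0],"roll":0}]'
python3 -c "
from h import *
go(618,-105,230);nut(618,-105,'n3');go(618,-105,69)"
```

```text
time_s: 21.4
position: [0.617, -0.1047, 0.2268]
eef_rot: [-2.982, -0.977, 0.007]
contact_force: [0.3, -0.8, 0.6]
width: 0.0856
gripper_force: 0.0
time_s: 22.6
position: [0.617, -0.1043, 0.2268]
eef_rot: [-1.086, -2.942, -0.0]
contact_force: [-0.3, -0.1, -0.0]
width: 0.0857
gripper_force: 0.0
time_s: 23.5
position: [0.6179, -0.1046, 0.2291]
eef_rot: [0.29, -3.126, -0.001]
contact_force: [-0.0, 0.1, 0.5]
width: 0.0853
gripper_force: 0.0
t 23.5 pos [ 617.9 -104.6  229.1] yawy 100.6 tilt 0.12 j6 -2.09 w 85.3 F [-0.   0.1  0.5]
 before-roll offset [ 0.  -0.4 -0.9] roll 0 after-roll offset [ 0.  -0.4 -0.9]
stud circ 619.5 -106.3 15.8 bbox ctr [ 619.5 -106.2] z 114.4 | nut top z 94.7 hex ctr [ 619.7 -106.2] AF [np.float64(46.5), np.float64(46.0), np.float64(46.4)] flat yaw mod60 32.0
t 23.55 pos [ 618.1 -104.7  229.4] yawy 100.6 tilt 0.08 j6 -2.09 w 85.2 F [-1.5  0.7  0.2]
 before-roll offset [ -0.   -0.4 160.4] roll 0 after-roll offset [ -0.   -0.4 160.4]
```

```bash
C='from h import *
go(619,-105.5,69,92);print(status.sense()["torque"].round(2))'
python3 -m inch '[{"offset":[0,0,0],"roll":0.15},{"offset":[-0.9,-0.8,20],"roll":0},{"offset":[0,0,45],"roll":0},{"offset":[0,0,45],"roll":0},{"offset":[0,0,35],"roll":0},{"offset":[0,0,16],"roll":0},{"offset":[0,0,0],"roll":0},{"offset":[0,0,0],"roll":0}]' 1 50
python3 -c "$C"
python3 -m inch '[{"offset":[0,0,0],"roll":0},{"offset":[0,0,0],"roll":0},{"offset":[0,0,0],"roll":0},{"offset":[0,0,0],"roll":0},{"offset":[0,0,0],"roll":0},{"offset":[0,0,0],"roll":0},{"offset":[0,0,0],"roll":0},{"offset":[0,0,0],"roll":0},{"offset":[0,0,0],"roll":0}]' 0 50
python3 -c "$C"
```

```text
time_s: 24.35
position: [0.6205, -0.1059, 0.0709]
eef_rot: [-0.058, 3.139, -0.001]
contact_force: [-0.4, -0.2, -0.1]
width: 0.0852
gripper_force: 0.0
t 24.35 pos [ 620.5 -105.9   70.9] yawy 92.1 tilt 0.14 j6 -1.94 w 85.2 F [-0.4 -0.2 -0.1]
 before-roll offset [1.5 0.5 1.9] roll 0.002 after-roll offset [1.5 0.5 1.9]
[-0.04 -0.01  0.03]
time_s: 25.25
position: [0.6204, -0.1048, 0.0717]
eef_rot: [-0.058, 3.139, 0.002]
contact_force: [-1.1, 2.7, 6.0]
width: 0.045
gripper_force: 53.4
t 25.25 pos [ 620.4 -104.8   71.7] yawy 92.1 tilt 0.16 j6 -1.94 w 45.0 F [-1.1  2.7  6. ]
 before-roll offset [ 1.5 -0.7  2.7] roll 0.002 after-roll offset [ 1.5 -0.7  2.7]
[ 0.52  0.23 -0.06]
```

```bash
C='from h import *
go(619,-105.5,69,92);print(status.sense()["torque"].round(2))'
python3 -m inch '[{"offset":[1,0.8,0],"roll":0.05},{"offset":[0,0,0.28],"roll":0.15},{"offset":[0,0,0.28],"roll":0.15},{"offset":[0,0,0.28],"roll":0.15},{"offset":[0,0,0.28],"roll":0.15},{"offset":[0,0,0.28],"roll":0.15},{"offset":[0,0,0.28],"roll":0.15},{"offset":[0,0,0.28],"roll":0.15},{"offset":[0,0,0.28],"roll":0.15},{"offset":[0,0,0],"roll":0}]' 0 50
python3 -c "$C"
python3 -m inch '[{"offset":[0,0,0.28],"roll":0.15},{"offset":[0,0,0.28],"roll":0.15},{"offset":[0,0,0.28],"roll":0.15},{"offset":[0,0,0.28],"roll":0.15},{"offset":[0,0,0.28],"roll":0.15},{"offset":[0,0,0.28],"roll":0.15},{"offset":[0,0,0.28],"roll":0.15},{"offset":[0,0,0.28],"roll":0.15},{"offset":[0,0,0.28],"roll":0.15},{"offset":[0,0,0.28],"roll":0.15},{"offset":[0,0,0.28],"roll":0.15},{"offset":[0,0,0.28],"roll":0.15}]' 0 50
python3 -c "$C"
```

```text
time_s: 26.25
position: [0.6191, -0.1067, 0.0693]
eef_rot: [1.789, 2.578, -0.003]
contact_force: [-1.1, -4.3, 4.7]
width: 0.0447
gripper_force: 53.3
t 26.25 pos [ 619.1 -106.7   69.3] yawy 20.5 tilt 0.24 j6 -0.69 w 44.7 F [-1.1 -4.3  4.7]
 before-roll offset [1.2 0.3 0.3] roll -1.248 after-roll offset [0.1 1.2 0.3]
[-0.77  0.46 -0.14]
time_s: 27.45
position: [0.6163, -0.1051, 0.0658]
eef_rot: [-3.135, -0.197, 0.011]
contact_force: [-11.7, 0.1, 11.9]
width: 0.0449
gripper_force: 54.1
t 27.45 pos [ 616.3 -105.1   65.8] yawy -82.8 tilt 0.38 j6 1.12 w 44.9 F [-11.7   0.1  11.9]
 before-roll offset [ 2.6  0.8 -3.2] roll 0.091 after-roll offset [ 2.7  0.5 -3.2]
[-0.05  1.65  0.09]
```

```bash
C='from h import *
go(619,-105.5,69,92);print(status.sense()["torque"].round(2))'
python3 -m inch '[{"offset":[0,0,0.2],"roll":0.12},{"offset":[0,0,0.2],"roll":0.12},{"offset":[0,0,0.2],"roll":0.12},{"offset":[0,0,0.2],"roll":0.12},{"offset":[0,0,0],"roll":0}]' 0 50
python3 -c "$C"
python3 -m inch '[{"offset":[0,0,0.2],"roll":0.1},{"offset":[0,0,0.2],"roll":0.1},{"offset":[0,0,0.1],"roll":0.1},{"offset":[0,0,0],"roll":0}]' 0 50
python3 -c "$C"
```

```text
time_s: 27.95
position: [0.6164, -0.1041, 0.0649]
eef_rot: [-3.093, 0.549, 0.01]
contact_force: [-10.3, 1.7, 10.9]
width: 0.0451
gripper_force: 54.1
t 27.95 pos [ 616.4 -104.1   64.9] yawy -110.1 tilt 0.38 j6 1.59 w 45.1 F [-10.3   1.7  10.9]
 before-roll offset [ 2.9  0.4 -4.1] roll -0.386 after-roll offset [ 2.5  1.5 -4.1]
[ 0.29  1.55 -0.16]
time_s: 28.35
position: [0.6167, -0.1035, 0.0643]
eef_rot: [-2.976, 1.005, 0.01]
contact_force: [-9.5, 3.1, 11.0]
width: 0.0449
gripper_force: 54.0
t 28.35 pos [ 616.7 -103.5   64.3] yawy -127.3 tilt 0.35 j6 1.89 w 44.9 F [-9.5  3.1 11. ]
 before-roll offset [ 3.   0.1 -4.7] roll -0.686 after-roll offset [ 2.2  2.  -4.7]
[ 0.54  1.44 -0.14]
```

```bash
C='from h import *
go(619,-105.5,69,92);print(status.sense()["torque"].round(2))'
python3 -m inch '[{"offset":[0,0,0.2],"roll":0.1},{"offset":[0,0,0.2],"roll":0.1},{"offset":[0,0,0],"roll":0}]' 0 50
python3 -c "$C"
python3 -m inch '[{"offset":[0,0,0.2],"roll":0.1},{"offset":[0,0,0],"roll":0},{"offset":[0,0,0],"roll":0}]' 0 50
python3 -c "$C"
```

```text
time_s: 28.65
position: [0.617, -0.1032, 0.064]
eef_rot: [-2.86, 1.297, 0.009]
contact_force: [-8.3, 4.6, 10.4]
width: 0.045
gripper_force: 54.0
t 28.65 pos [ 617.  -103.2   64. ] yawy -138.8 tilt 0.33 j6 2.09 w 45.0 F [-8.3  4.6 10.4]
 before-roll offset [ 3.  -0.  -5.1] roll -0.886 after-roll offset [ 1.9  2.3 -5.1]
[ 0.66  1.24 -0.12]
time_s: 28.95
position: [0.6171, -0.1031, 0.0637]
eef_rot: [-2.793, 1.437, 0.008]
contact_force: [-7.9, 4.4, 9.7]
width: 0.0449
gripper_force: 53.9
t 28.95 pos [ 617.1 -103.1   63.7] yawy -144.4 tilt 0.31 j6 2.19 w 44.9 F [-7.9  4.4  9.7]
 before-roll offset [ 3.  -0.1 -5.3] roll -0.985 after-roll offset [ 1.8  2.4 -5.3]
[ 0.72  1.16 -0.15]
```

Still turning freely (4.13 rad so far), so I'll continue in small steps.

```bash
C='from h import *
go(619,-105.5,69,92);print(status.sense()["torque"].round(2))'
python3 -m inch '[{"offset":[0,0,0.2],"roll":0.1},{"offset":[0,0,0],"roll":0},{"offset":[0,0,0],"roll":0}]' 0 50
python3 -c "$C"
python3 -m inch '[{"offset":[0,0,0.2],"roll":0.08},{"offset":[0,0,0],"roll":0},{"offset":[0,0,0],"roll":0}]' 0 50
python3 -c "$C"
```

```text
time_s: 29.25
position: [0.6173, -0.103, 0.0636]
eef_rot: [-2.717, 1.574, 0.008]
contact_force: [-7.7, 5.2, 9.7]
width: 0.045
gripper_force: 53.9
t 29.25 pos [ 617.3 -103.    63.6] yawy -150.2 tilt 0.29 j6 2.29 w 45.0 F [-7.7  5.2  9.7]
 before-roll offset [ 3.  -0.2 -5.4] roll -1.085 after-roll offset [ 1.6  2.5 -5.4]
[ 0.79  1.14 -0.15]
time_s: 29.55
position: [0.6175, -0.1032, 0.0635]
eef_rot: [2.661, -1.667, -0.005]
contact_force: [-6.6, 5.2, 9.6]
width: 0.0448
gripper_force: 55.4
t 29.55 pos [ 617.5 -103.2   63.5] yawy -154.1 tilt 0.22 j6 2.36 w 44.8 F [-6.6  5.2  9.6]
 before-roll offset [ 2.7 -0.3 -5.5] roll -1.154 after-roll offset [ 1.4  2.4 -5.5]
[0.83 0.95 1.78]
```

```bash
C='from h import *
print(status.sense()["torque"].round(2))'
python3 -m inch '[{"offset":[0,0,0],"roll":0.05},{"offset":[0,0,0],"roll":0},{"offset":[0,0,0],"roll":0}]' 0 50
python3 -c "$C"
python3 -m inch '[{"offset":[0,0,0],"roll":-0.06},{"offset":[0,0,0],"roll":0},{"offset":[0,0,0],"roll":0},{"offset":[0,0,0],"roll":0},{"offset":[0,0,0],"roll":0},{"offset":[0,0,-30],"roll":0},{"offset":[0,0,-50],"roll":0},{"offset":[0,0,-50],"roll":0},{"offset":[0,0,-40],"roll":0},{"offset":[0,0,0],"roll":0},{"offset":[0,0,0],"roll":0},{"offset":[0,0,0],"roll":0}]' 1 50
python3 -c "
from h import *
nut(619,-105.5,'n4');go(626.5,101,230,104.5)"
```

```text
time_s: 29.85
position: [0.6178, -0.1039, 0.0636]
eef_rot: [2.621, -1.725, -0.002]
contact_force: [-5.4, 3.7, 8.9]
width: 0.0453
gripper_force: 71.6
[0.61 0.75 2.59]
time_s: 31.05
position: [0.6173, -0.1045, 0.2294]
eef_rot: [2.66, -1.67, -0.005]
contact_force: [0.7, 0.6, -0.1]
width: 0.0857
gripper_force: 0.0
stud circ 619.3 -105.6 15.8 bbox ctr [ 619.2 -105.6] z 113.3 | nut top z 85.7 hex ctr [ 619.3 -105.5] AF [np.float64(46.0), np.float64(46.3), np.float64(46.3)] flat yaw mod60 28.0
t 31.1 pos [ 617.1 -104.5  228.8] yawy -154.3 tilt 0.25 j6 2.36 w 85.3 F [-0.5 -0.1 -1. ]
 before-roll offset [-181.   -97.7   -1. ] roll -1.374 after-roll offset [  60.5 -196.6   -1. ]
```

Nut two is at its stop as well: 2.6 N·m, with the stud standing 27.6 mm above the nut. Now the second squeeze.

```bash
python3 -m inch '[{"offset":[0,0,0],"roll":-0.15},{"offset":[0,0,0],"roll":-0.15},{"offset":[0,0,0],"roll":-0.15},{"offset":[0,0,0],"roll":-0.15},{"offset":[0,0,0],"roll":-0.15},{"offset":[0,0,0],"roll":-0.15},{"offset":[0,0,0],"roll":-0.15},{"offset":[0,0,0],"roll":-0.15},{"offset":[0,0,0],"roll":-0.15},{"offset":[0,0,0],"roll":-0.024}]' 1 50
python3 -m inch '[{"offset":[12.1,-39.3,0],"roll":0},{"offset":[12.1,-39.3,0],"roll":0},{"offset":[12.1,-39.3,0],"roll":0},{"offset":[12.1,-39.3,0],"roll":0},{"offset":[12.1,-39.3,0],"roll":0},{"offset":[0,0,0],"roll":0},{"offset":[0,0,0],"roll":0},{"offset":[0,0,0],"roll":0}]'
python3 -c "
from h import *
go(626.5,101,66,104.5)"
```

```text
time_s: 32.1
position: [0.6174, -0.1045, 0.2289]
eef_rot: [-3.115, -0.397, 0.006]
contact_force: [0.1, 0.3, 0.6]
width: 0.0858
gripper_force: 0.0
time_s: 32.9
position: [0.6275, 0.0997, 0.2305]
eef_rot: [3.117, 0.393, -0.002]
contact_force: [-0.2, -0.2, 0.2]
width: 0.0852
gripper_force: 0.0
t 32.9 pos [627.5  99.7 230.5] yawy -75.6 tilt 0.09 j6 1.32 w 85.2 F [-0.2 -0.2  0.2]
 before-roll offset [ -0.4  -1.5 164.5] roll -0.002 after-roll offset [ -0.4  -1.5 164.5]
```

```bash
python3 -m inch '[{"offset":[0,-1.5,30],"roll":0},{"offset":[0,0,45],"roll":0},{"offset":[0,0,45],"roll":0},{"offset":[0,0,30],"roll":0},{"offset":[0,0,14],"roll":0},{"offset":[0,0,0],"roll":0},{"offset":[0,0,0],"roll":0}]' 1 60
python3 -m inch '[{"offset":[0,0,0],"roll":0},{"offset":[0,0,0],"roll":0},{"offset":[0,0,0],"roll":0},{"offset":[0,0,0],"roll":0},{"offset":[0,0,0],"roll":0},{"offset":[0,0,0],"roll":0},{"offset":[0,0,0],"roll":0},{"offset":[0,0,0],"roll":0},{"offset":[0,0,0],"roll":0},{"offset":[0,0,0],"roll":0},{"offset":[0,0,0],"roll":0},{"offset":[0,0,0],"roll":0}]' 0 60
python3 -m inch '[{"offset":[0,0,0],"roll":0},{"offset":[0,0,0],"roll":0},{"offset":[0,0,0],"roll":0},{"offset":[0,0,0],"roll":0},{"offset":[0,0,0],"roll":0}]' 0 60
python3 - <<'E'
from h import *
i,d=eyes.snapshot("wrist");c=cam("wrist");W=cloud(c,d);P=W.reshape(-1,3)*1000;P=P[(P[:,2]>83)&(P[:,2]<104)]
a=np.radians(14.5);e=np.array([np.cos(a),np.sin(a)]);n=np.array([-e[1],e[0]])
x=(P[:,:2]-[631,95.5])@e;y=(P[:,:2]-[631,95.5])@n
for s in(-30,30,50):
    k=(abs(x-s)<4)&(abs(y)<60);print(s,np.histogram(y[k],bins=range(-20,56,4))[0])
E
python3 -m inch '[{"offset":[0,0,0],"roll":0},{"offset":[0,0,0],"roll":0},{"offset":[0,0,0],"roll":0},{"offset":[0,0,0],"roll":0},{"offset":[0,0,0],"roll":0},{"offset":[0,0,0],"roll":0},{"offset":[0,0,0],"roll":0},{"offset":[0,0,0],"roll":0},{"offset":[0,0,-40],"roll":0},{"offset":[0,0,-45],"roll":0},{"offset":[0,0,-45],"roll":0},{"offset":[0,0,-34],"roll":0}]' 1 60
```

```text
time_s: 33.6
position: [0.6287, 0.1013, 0.069]
eef_rot: [3.116, 0.394, 0.004]
contact_force: [0.2, -0.1, 0.6]
width: 0.0853
gripper_force: 0.0
time_s: 34.8
position: [0.6285, 0.1027, 0.0703]
eef_rot: [3.116, 0.399, 0.005]
contact_force: [-2.7, 1.8, 7.4]
width: 0.0339
gripper_force: 61.2
time_s: 35.3
position: [0.6286, 0.1027, 0.0703]
eef_rot: [3.116, 0.399, 0.005]
contact_force: [-2.5, 2.3, 6.7]
width: 0.0339
gripper_force: 61.2
-30 [  0   0  78 133 157 144 157 137 118 157 129   2   0   0   0   0   0   0]
30 [  0   0 112 206 225 229 224 214 120 230 217  45   0   0   0   0   0   0]
50 [  0   0 135 231 270 272 250 243 110 267 255  67   0   0   0   0   0   0]
time_s: 36.55
position: [0.6281, 0.102, 0.235]
eef_rot: [3.116, 0.396, 0.006]
contact_force: [0.9, 0.5, 0.2]
width: 0.086
gripper_force: 0.0
```

Lever was home a second time and has been let go. Pads next; re-measuring them first.

```bash
python3 - <<'E'
from h import *
i,d=eyes.snapshot("wrist");c=cam("wrist");W=cloud(c,d);print("wrist");[print(r) for r in rects(W,(0,150,640,430),.007,.032,200)]
i,d=eyes.snapshot("top");c=cam("top");W=cloud(c,d);print("top");[print(r) for r in rects(W,(225,255,450,335),.006,.05)]
W=cloud(c,d);W2=W.copy();[print("lever/grip",r) for r in rects(W,(300,165,360,250),.082,.105,15)]
cv2.imwrite("pics/top1.png",i)
go(439,-83.4,150,94.6)
E
```

```text
wrist
(624.0, 218.1, 159.8, 99.0, -87.4, [0.0081, 0.0242], 4938)
(619.5, 115.1, 126.1, 26.0, 8.6, [0.0171, 0.0185], 1699)
(591.2, -114.7, 354.1, 294.3, -75.7, [0.0083, 0.021], 33093)
(444.2, 302.9, 92.5, 46.8, -5.3, [0.0172, 0.0189], 2851)
(462.2, 173.1, 90.7, 48.2, -8.6, [0.0278, 0.0318], 1828)
(487.2, 12.1, 94.4, 52.2, 2.3, [0.018, 0.0198], 2620)
(546.1, -154.1, 70.6, 25.9, -84.1, [0.0074, 0.0084], 266)
(500.3, -308.8, 192.2, 75.3, 30.5, [0.0115, 0.0128], 4324)
(444.6, -83.7, 91.6, 46.7, 4.9, [0.0177, 0.0193], 1591)
(344.0, 99.8, 27.7, 25.0, -85.0, [0.0162, 0.0293], 372)
top
(479.6, -4.4, 89.9, 10.5, 2.5, [0.0103, 0.0165], 103)
(455.8, 185.2, 91.6, 26.7, -5.1, [0.0257, 0.031], 337)
(437.3, 303.3, 89.8, 46.2, -5.1, [0.0127, 0.0177], 683)
(438.2, -83.2, 90.0, 46.7, 4.6, [0.0123, 0.0175], 678)
t 36.65 pos [630.8 102.1 239.5] yawy -75.5 tilt 0.76 j6 1.32 w 85.5 F [0.2 0.3 0.6]
 before-roll offset [-233.2  131.3   86.9] roll 0.173 after-roll offset [-207.2  169.4   86.9]
```

View pics/top1.png

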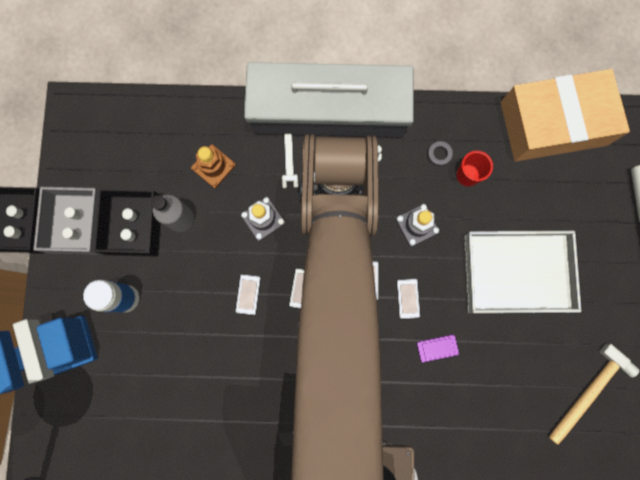

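One worn pad has been knocked aside, from (450,50) to about (481,12). The others are unchanged. Picking the one at (438.5,-83) first.

```bash
python3 -m inch '[{"offset":[0,0,0],"roll":0.15},{"offset":[0,0,0],"roll":0.023},{"offset":[-34.5,28.2,14.5],"roll":0},{"offset":[-34.5,28.2,14.5],"roll":0},{"offset":[-34.5,28.2,14.5],"roll":0},{"offset":[-34.5,28.2,14.5],"roll":0},{"offset":[-34.5,28.2,14.5],"roll":0},{"offset":[-34.5,28.2,14.5],"roll":0},{"offset":[0,0,0],"roll":0},{"offset":[0,0,0],"roll":0},{"offset":[0,0,0],"roll":0},{"offset":[0,0,0],"roll":0}]' 1 60
cat >> h.py <<'E'
def pad(box=(0,0,640,480),lo=.008,hi=.035):
    i,d=eyes.snapshot("wrist");c=cam("wrist");W=cloud(c,d)
    for r in rects(W,box,lo,hi,300):
        if abs(r[2]-90)<8 and abs(r[3]-46)<8: print("pad",r)
    return i
E
python3 -c "
from h import *
pad();go(438.5,-83.3,1,94.6)"
```

```text
time_s: 37.85
position: [0.4357, -0.0827, 0.1451]
eef_rot: [3.139, 0.129, 0.002]
contact_force: [-0.5, -0.9, -0.4]
width: 0.0853
gripper_force: 0.0
pad (480.5, 13.0, 89.3, 45.8, 0.3, [0.0128, 0.0141], 5753)
pad (439.2, -84.2, 89.6, 45.6, 4.5, [0.0128, 0.0141], 4981)
t 37.9 pos [435.6 -82.6 145. ] yawy -85.3 tilt 0.07 j6 1.07 w 85.3 F [ 0.3 -0.2  0.4]
 before-roll offset [  2.7   0.9 144. ] roll 0.002 after-roll offset [  2.7   0.9 144. ]
```

```bash
C='from h import *
go(508,-410,90,92.3)'
python3 -m inch '[{"offset":[3,1.2,40],"roll":0},{"offset":[0,0,45],"roll":0},{"offset":[0,0,40],"roll":0},{"offset":[0,0,15],"roll":0},{"offset":[0,0,4],"roll":0},{"offset":[0,0,0],"roll":0},{"offset":[0,0,0],"roll":0}]' 1 60
python3 -m inch '[{"offset":[0,0,0],"roll":0},{"offset":[0,0,0],"roll":0},{"offset":[0,0,0],"roll":0},{"offset":[0,0,0],"roll":0},{"offset":[0,0,0],"roll":0},{"offset":[0,0,0],"roll":0},{"offset":[0,0,0],"roll":0},{"offset":[0,0,0],"roll":0}]' 0 60
python3 -m inch '[{"offset":[0,0,-15],"roll":0},{"offset":[0,0,-30],"roll":0},{"offset":[0,0,-40],"roll":0},{"offset":[0,0,-15],"roll":0},{"offset":[0,0,0],"roll":0}]' 0 60
python3 -c "$C"
```

```text
time_s: 38.6
position: [0.4392, -0.0844, 0.0017]
eef_rot: [3.138, 0.127, 0.004]
contact_force: [0.3, -0.9, -0.1]
width: 0.0855
gripper_force: 0.0
time_s: 39.4
position: [0.4385, -0.0844, 0.0017]
eef_rot: [3.139, 0.125, 0.002]
contact_force: [-1.5, 1.2, 6.6]
width: 0.0439
gripper_force: 60.0
time_s: 39.9
position: [0.4394, -0.0848, 0.1032]
eef_rot: [3.136, 0.125, 0.009]
contact_force: [-0.3, 0.1, -2.4]
width: 0.0432
gripper_force: 61.9
t 39.9 pos [439.4 -84.8 103.2] yawy -85.4 tilt 0.37 j6 1.07 w 43.2 F [-0.3  0.1 -2.4]
 before-roll offset [ 42.4 329.5  14.5] roll 0.04 after-roll offset [ 55.4 327.6  14.5]
```

```bash
C='from h import *
go(508,-410,28,92.3)'
python3 -m inch '[{"offset":[0,0,0],"roll":0.04},{"offset":[8,46.8,0],"roll":0},{"offset":[8,46.8,0],"roll":0},{"offset":[8,46.8,0],"roll":0},{"offset":[8,46.8,0],"roll":0},{"offset":[8,46.8,0],"roll":0},{"offset":[8,46.8,0],"roll":0},{"offset":[8,46.8,0],"roll":0},{"offset":[0,0,0],"roll":0},{"offset":[0,0,0],"roll":0}]' 0 60
python3 -c "$C"
python3 -m inch '[{"offset":[0,0,30],"roll":0},{"offset":[0,0,30],"roll":0},{"offset":[0,0,17],"roll":0},{"offset":[0,0,0],"roll":0},{"offset":[0,0,0],"roll":0}]' 0 60
python3 -c "$C"
```

```text
time_s: 40.9
position: [0.5053, -0.409, 0.0974]
eef_rot: [-3.137, -0.06, 0.005]
contact_force: [0.7, 0.4, -2.8]
width: 0.0432
gripper_force: 62.1
t 40.9 pos [ 505.3 -409.    97.4] yawy -87.8 tilt 0.28 j6 0.7 w 43.2 F [ 0.7  0.4 -2.8]
 before-roll offset [ 2.9  1.4 69.4] roll -0.002 after-roll offset [ 2.9  1.4 69.4]
time_s: 41.4
position: [0.5067, -0.4084, 0.0234]
eef_rot: [-3.14, -0.064, 0.001]
contact_force: [1.3, 1.3, -1.2]
width: 0.0434
gripper_force: 62.1
t 41.4 pos [ 506.7 -408.4   23.4] yawy -87.7 tilt 0.04 j6 0.7 w 43.4 F [ 1.3  1.3 -1.2]
 before-roll offset [ 1.3  1.7 -4.6] roll 0.0 after-roll offset [ 1.3  1.7 -4.6]
```

```bash
C='from h import *
go(480.5,13,150,90.3)'
python3 -m inch '[{"offset":[0,0,0],"roll":0},{"offset":[0,0,0],"roll":0},{"offset":[0,0,0],"roll":0},{"offset":[0,0,0],"roll":0},{"offset":[0,0,-30],"roll":0},{"offset":[0,0,-50],"roll":0},{"offset":[0,0,-45],"roll":0},{"offset":[0,0,0],"roll":0},{"offset":[0,0,0],"roll":0}]' 0.75 60
python3 -c "$C"
```

```text
time_s: 42.3
position: [0.5074, -0.4101, 0.151]
eef_rot: [3.137, 0.062, 0.005]
contact_force: [-0.4, -0.0, -0.4]
width: 0.064
gripper_force: 0.0
t 42.3 pos [ 507.4 -410.1  151. ] yawy -87.7 tilt 0.27 j6 0.7 w 64.0 F [-0.4 -0.  -0.4]
 before-roll offset [ -10.1 -423.8   -0.5] roll 0.035 after-roll offset [ -24.7 -423.2   -0.5]
```

```bash
python3 -m inch '[{"offset":[0,0,0],"roll":0.035},{"offset":[-2.7,-47,0],"roll":0},{"offset":[-2.7,-47,0],"roll":0},{"offset":[-2.7,-47,0],"roll":0},{"offset":[-2.7,-47,0],"roll":0},{"offset":[-2.7,-47,0],"roll":0},{"offset":[-2.7,-47,0],"roll":0},{"offset":[-2.7,-47,0],"roll":0},{"offset":[-2.7,-47,0],"roll":0},{"offset":[-2.7,-47,0],"roll":0},{"offset":[0,0,0],"roll":0},{"offset":[0,0,0],"roll":0}]' 1 60
python3 -m inch '[{"offset":[0,0,0],"roll":0},{"offset":[0,0,0],"roll":0}]'
python3 -c "
from h import *
pad();go(480.5,13,1,90.3)"
```

```text
time_s: 43.5
position: [0.479, 0.0148, 0.1467]
eef_rot: [-3.141, -0.012, 0.005]
contact_force: [1.0, 0.1, -0.7]
width: 0.0856
gripper_force: 0.0
time_s: 43.7
position: [0.4802, 0.0125, 0.1479]
eef_rot: [3.142, 0.004, -0.002]
contact_force: [-0.7, -0.9, -0.4]
width: 0.0857
gripper_force: 0.0
pad (481.0, 13.3, 89.3, 45.8, 0.4, [0.013, 0.0144], 5121)
pad (456.2, 171.3, 89.9, 45.3, -7.8, [0.0257, 0.0271], 5428)
t 43.75 pos [480.3  12.4 148. ] yawy -89.9 tilt 0.04 j6 1.38 w 85.3 F [ 1.1 -0.1 -0.1]
 before-roll offset [  0.3  -0.6 147. ] roll -0.003 after-roll offset [  0.3  -0.6 147. ]
```

```bash
C='from h import *
go(508,-350,90,92.3)'
python3 -m inch '[{"offset":[0.5,-0.6,42],"roll":0},{"offset":[0,0,45],"roll":0},{"offset":[0,0,40],"roll":0},{"offset":[0,0,15],"roll":0},{"offset":[0,0,5],"roll":0},{"offset":[0,0,0],"roll":0},{"offset":[0,0,0],"roll":0}]' 1 60
python3 -m inch '[{"offset":[0,0,0],"roll":0},{"offset":[0,0,0],"roll":0},{"offset":[0,0,0],"roll":0},{"offset":[0,0,0],"roll":0},{"offset":[0,0,0],"roll":0},{"offset":[0,0,0],"roll":0},{"offset":[0,0,0],"roll":0},{"offset":[0,0,0],"roll":0}]' 0 60
python3 -m inch '[{"offset":[0,0,-15],"roll":0},{"offset":[0,0,-30],"roll":0},{"offset":[0,0,-40],"roll":0},{"offset":[0,0,-15],"roll":0},{"offset":[0,0,0],"roll":0},{"offset":[0,0,0],"roll":0}]' 0 60
python3 -c "$C"
```

```text
time_s: 44.45
position: [0.4821, 0.0136, 0.0026]
eef_rot: [3.141, 0.006, 0.004]
contact_force: [1.1, -0.3, 0.4]
width: 0.0854
gripper_force: 0.0
time_s: 45.25
position: [0.4816, 0.0141, 0.0028]
eef_rot: [3.141, 0.008, 0.002]
contact_force: [-1.9, -0.9, 5.5]
width: 0.0433
gripper_force: 60.0
time_s: 45.85
position: [0.4799, 0.0145, 0.1006]
eef_rot: [-3.141, -0.008, 0.002]
contact_force: [-0.1, -0.1, -3.5]
width: 0.0431
gripper_force: 61.7
t 45.85 pos [479.9  14.5 100.6] yawy -89.7 tilt 0.07 j6 1.38 w 43.1 F [-0.1 -0.1 -3.5]
 before-roll offset [ 26.3 364.7  10.5] roll -0.035 after-roll offset [ 13.4 365.4  10.5]
```

```bash
C='from h import *
go(508,-350,28,92.3)'
python3 -m inch '[{"offset":[0,0,0],"roll":-0.035},{"offset":[1.8,45.7,0],"roll":0},{"offset":[1.8,45.7,0],"roll":0},{"offset":[1.8,45.7,0],"roll":0},{"offset":[1.8,45.7,0],"roll":0},{"offset":[1.8,45.7,0],"roll":0},{"offset":[1.8,45.7,0],"roll":0},{"offset":[1.8,45.7,0],"roll":0},{"offset":[1.8,45.7,0],"roll":0},{"offset":[0,0,0],"roll":0},{"offset":[0,0,0],"roll":0}]' 0 60
python3 -m inch '[{"offset":[0,0,30],"roll":0},{"offset":[0,0,30],"roll":0},{"offset":[0,0,12],"roll":0},{"offset":[0,0,0],"roll":0},{"offset":[0,0,0],"roll":0}]' 0 60
python3 -c "$C"
```

```text
time_s: 46.95
position: [0.5082, -0.3502, 0.0983]
eef_rot: [-3.137, -0.059, 0.006]
contact_force: [-0.1, 0.5, -2.0]
width: 0.043
gripper_force: 62.0
time_s: 47.45
position: [0.51, -0.3498, 0.0297]
eef_rot: [-3.141, -0.064, -0.0]
contact_force: [-0.1, 0.7, -3.3]
width: 0.0427
gripper_force: 62.1
t 47.45 pos [ 510.  -349.8   29.7] yawy -87.7 tilt 0.0 j6 0.76 w 42.7 F [-0.1  0.7 -3.3]
 before-roll offset [-2.   0.1  1.7] roll 0.001 after-roll offset [-2.   0.1  1.7]
```

```bash
C='from h import *
go(437.5,303.3,150,85)'
python3 -m inch '[{"offset":[0,0,0],"roll":0},{"offset":[0,0,0],"roll":0},{"offset":[0,0,0],"roll":0},{"offset":[0,0,0],"roll":0},{"offset":[0,0,-30],"roll":0},{"offset":[0,0,-50],"roll":0},{"offset":[0,0,-40],"roll":0},{"offset":[0,0,0],"roll":0},{"offset":[0,0,0],"roll":0}]' 0.75 60
python3 -c "$C"
```

```text
time_s: 48.35
position: [0.5104, -0.3511, 0.1514]
eef_rot: [3.138, 0.062, 0.004]
contact_force: [0.0, 0.1, -0.1]
width: 0.0639
gripper_force: 0.0
t 48.35 pos [ 510.4 -351.1  151.4] yawy -87.7 tilt 0.22 j6 0.76 w 63.9 F [ 0.   0.1 -0.1]
 before-roll offset [-4.680e+01 -6.568e+02 -5.000e-01] roll 0.127 after-roll offset [-1.296e+02 -6.456e+02 -5.000e-01]
```

```bash
python3 -m inch '[{"offset":[0,0,0],"roll":0.127},{"offset":[-9.3,-46.1,0],"roll":0},{"offset":[-9.3,-46.1,0],"roll":0},{"offset":[-9.3,-46.1,0],"roll":0},{"offset":[-9.3,-46.1,0],"roll":0},{"offset":[-9.3,-46.1,0],"roll":0},{"offset":[-9.3,-46.1,0],"roll":0},{"offset":[-9.3,-46.1,0],"roll":0},{"offset":[-9.3,-46.1,0],"roll":0},{"offset":[-9.3,-46.1,0],"roll":0},{"offset":[-9.3,-46.1,0],"roll":0},{"offset":[-9.3,-46.1,0],"roll":0}]' 1 60
python3 -m inch '[{"offset":[-9.3,-46.1,0],"roll":0},{"offset":[-9.3,-46.1,0],"roll":0},{"offset":[-9.3,-46.1,0],"roll":0},{"offset":[0,0,0],"roll":0},{"offset":[0,0,0],"roll":0},{"offset":[0,0,0],"roll":0},{"offset":[0,0,0],"roll":0}]'
python3 -c "
from h import *
pad();go(437.5,303.3,1,85)"
```

```text
time_s: 49.55
position: [0.45, 0.1653, 0.1475]
eef_rot: [3.138, -0.137, -0.005]
contact_force: [1.1, -0.7, 1.0]
width: 0.0855
gripper_force: 0.0
time_s: 50.25
position: [0.4361, 0.3024, 0.1486]
eef_rot: [3.138, -0.14, -0.002]
contact_force: [-0.9, 0.1, 0.1]
width: 0.0853
gripper_force: 0.0
pad (456.1, 172.7, 89.7, 45.9, -8.2, [0.0262, 0.0276], 6567)
pad (438.9, 303.2, 89.4, 45.8, -5.2, [0.0131, 0.0145], 5236)
t 50.3 pos [436.4 302.5 148.9] yawy -95.1 tilt 0.05 j6 2.08 w 85.7 F [ 0.2 -0.1  0.7]
 before-roll offset [  1.2  -1.  147.9] roll -0.002 after-roll offset [  1.2  -1.  147.9]
```

```bash
C='from h import *
go(508,-290,100,92.3)'
python3 -m inch '[{"offset":[1.5,-0.8,42],"roll":0},{"offset":[0,0,45],"roll":0},{"offset":[0,0,40],"roll":0},{"offset":[0,0,15],"roll":0},{"offset":[0,0,5],"roll":0},{"offset":[0,0,0],"roll":0},{"offset":[0,0,0],"roll":0}]' 1 60
python3 -m inch '[{"offset":[0,0,0],"roll":0},{"offset":[0,0,0],"roll":0},{"offset":[0,0,0],"roll":0},{"offset":[0,0,0],"roll":0},{"offset":[0,0,0],"roll":0},{"offset":[0,0,0],"roll":0},{"offset":[0,0,0],"roll":0},{"offset":[0,0,0],"roll":0}]' 0 60
python3 -m inch '[{"offset":[0,0,-15],"roll":0},{"offset":[0,0,-30],"roll":0},{"offset":[0,0,-40],"roll":0},{"offset":[0,0,-15],"roll":0},{"offset":[0,0,0],"roll":0},{"offset":[0,0,0],"roll":0}]' 0 60
python3 -c "$C"
```

```text
time_s: 51.0
position: [0.4397, 0.3052, 0.0046]
eef_rot: [-3.137, 0.137, -0.006]
contact_force: [0.4, 0.9, 0.2]
width: 0.0855
gripper_force: 0.0
time_s: 51.8
position: [0.4386, 0.3049, 0.0041]
eef_rot: [-3.138, 0.136, -0.002]
contact_force: [-2.5, -0.6, 6.7]
width: 0.0425
gripper_force: 59.8
time_s: 52.4
position: [0.437, 0.3042, 0.1014]
eef_rot: [3.138, -0.137, -0.002]
contact_force: [-0.1, 0.2, -2.9]
width: 0.0421
gripper_force: 61.2
t 52.4 pos [437.  304.2 101.4] yawy -95.0 tilt 0.08 j6 2.08 w 42.1 F [-0.1  0.2 -2.9]
 before-roll offset [122.5 585.7   1.7] roll -0.127 after-roll offset [ 47.1 596.6   1.7]
```

```bash
C='from h import *
go(508,-290,28,92.3)'
python3 -m inch '[{"offset":[0,0,0],"roll":-0.127},{"offset":[3.6,45.9,0],"roll":0},{"offset":[3.6,45.9,0],"roll":0},{"offset":[3.6,45.9,0],"roll":0},{"offset":[3.6,45.9,0],"roll":0},{"offset":[3.6,45.9,0],"roll":0},{"offset":[3.6,45.9,0],"roll":0},{"offset":[3.6,45.9,0],"roll":0},{"offset":[3.6,45.9,0],"roll":0},{"offset":[3.6,45.9,0],"roll":0},{"offset":[3.6,45.9,0],"roll":0},{"offset":[3.6,45.9,0],"roll":0}]' 0 60
python3 -m inch '[{"offset":[3.6,45.9,0],"roll":0},{"offset":[3.6,45.9,0],"roll":0},{"offset":[0,0,0],"roll":0},{"offset":[0,0,0],"roll":0},{"offset":[0,0,0],"roll":0}]' 0 60
python3 -c "$C"
python3 -m inch '[{"offset":[0,0,30],"roll":0},{"offset":[0,0,30],"roll":0},{"offset":[0,0,11],"roll":0},{"offset":[0,0,0],"roll":0},{"offset":[0,0,0],"roll":0}]' 0 60
python3 -c "$C"
```

```text
time_s: 53.6
position: [0.4956, -0.1993, 0.0994]
eef_rot: [-3.138, -0.062, 0.007]
contact_force: [1.2, 0.5, -2.1]
width: 0.042
gripper_force: 61.4
time_s: 54.1
position: [0.507, -0.2881, 0.1]
eef_rot: [-3.138, -0.063, 0.005]
contact_force: [-0.5, 0.5, -1.8]
width: 0.0424
gripper_force: 61.5
t 54.1 pos [ 507.  -288.1  100. ] yawy -87.7 tilt 0.28 j6 0.84 w 42.4 F [-0.5  0.5 -1.8]
 before-roll offset [ 1.2  2.2 72. ] roll -0.0 after-roll offset [ 1.2  2.2 72. ]
time_s: 54.6
position: [0.5088, -0.2894, 0.0321]
eef_rot: [3.14, 0.064, 0.001]
contact_force: [0.5, -0.6, -1.4]
width: 0.0426
gripper_force: 61.5
t 54.6 pos [ 508.8 -289.4   32.1] yawy -87.7 tilt 0.04 j6 0.84 w 42.6 F [ 0.5 -0.6 -1.4]
 before-roll offset [-0.8  0.5  4.1] roll 0.001 after-roll offset [-0.8  0.5  4.1]
```

```bash
python3 -m inch '[{"offset":[0,0,0],"roll":0},{"offset":[0,0,0],"roll":0},{"offset":[0,0,0],"roll":0},{"offset":[0,0,0],"roll":0},{"offset":[0,0,-30],"roll":0},{"offset":[0,0,-50],"roll":0},{"offset":[0,0,-50],"roll":0},{"offset":[0,0,-50],"roll":0},{"offset":[0,0,-20],"roll":0}]' 0.75 60
python3 -m inch '[{"offset":[-27,33,0],"roll":0},{"offset":[-27,33,0],"roll":0},{"offset":[-27,33,0],"roll":0},{"offset":[-27,33,0],"roll":0},{"offset":[-27,33,0],"roll":0},{"offset":[-27,33,0],"roll":0},{"offset":[-27,33,0],"roll":0},{"offset":[-27,33,0],"roll":0},{"offset":[0,0,0],"roll":0},{"offset":[0,0,0],"roll":0},{"offset":[0,0,0],"roll":0},{"offset":[0,0,0],"roll":0}]' 1
python3 - <<'E'
from h import *
i,d=eyes.snapshot("top");c=cam("top");W=cloud(c,d);cv2.imwrite("pics/top2.png",i)
print("pads");[print(r) for r in rects(W,(225,255,450,335),.006,.05)]
print("tray");[print(r) for r in rects(W,(474,238,574,306),.011,.03)]
print("new pad etc");
for (x,y) in((624,274.5),(619.3,-105.6)):
    z=W[...,2];r=np.hypot(W[...,0]*1000-x,W[...,1]*1000-y);N=z[(r>18)&(r<21)&(z>.075)]*1000;S=z[r<12]*1000;print("nut",np.median(N),np.median(S))
for x in(590,630):
    q=W[165:250,300:360].reshape(-1,3)*1000;q=q[(q[:,2]>83)&(abs(q[:,0]-x)<5)];print(x,np.histogram(q[:,1],bins=range(60,170,5))[0])
print(status.sense()["contact_force"],status.sense()["position"])
E
```

```text
time_s: 55.5
position: [0.5102, -0.2915, 0.2387]
eef_rot: [3.134, 0.062, 0.013]
contact_force: [0.9, -0.3, 0.3]
width: 0.0639
gripper_force: 0.0
time_s: 56.7
position: [0.3039, -0.5612, 0.2315]
eef_rot: [-3.141, -0.065, -0.0]
contact_force: [0.7, 0.2, -0.5]
width: 0.0855
gripper_force: 0.0
pads
(453.4, 171.9, 92.8, 47.9, -7.9, [0.025, 0.0306], 682)
tray
(514.1, -469.4, 162.4, 6.8, 2.4, [0.0204, 0.0289], 229)
(508.7, -292.0, 90.0, 51.6, 1.3, [0.0173, 0.0224], 682)
(509.0, -351.0, 88.0, 48.5, 3.3, [0.0172, 0.0224], 678)
(508.2, -408.1, 87.4, 49.1, 1.4, [0.0172, 0.0223], 674)
new pad etc
nut 86.99564836198053 114.16423226571916
nut 86.69379089689278 114.83852648513746
590 [0 0 2 8 9 8 9 9 0 0 0 0 5 9 4 0 0 0 0 0 0]
630 [0 0 0 0 2 9 8 9 9 9 1 0 0 9 9 0 0 0 0 0 0]
[ 0.41311619  0.66269558 -0.26292521] [ 0.30391141 -0.5612332   0.23150147]
```

View pics/top2.png

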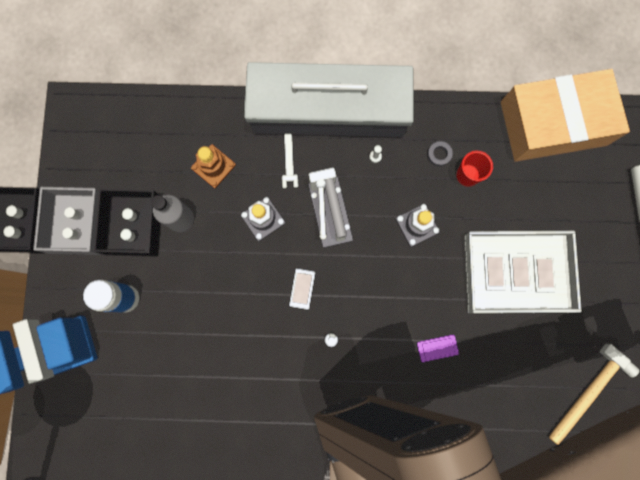

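The final top view shows three worn pads flat in the tray at (496,272), (520,272) and (545,272), and the new pad untouched at (303,289). The bottle, can and cup are upright, and the lever is released. On nut height, the first nut reads 27.2 mm of exposed stud against 28.1 mm for the second. It had already turned 5.2 rad (the maximum start) into a 2.4 N·m hard stop, so I take it as seated.

```bash
python3 -c "
from plant import workorder
print(workorder.close_job())"
```

```text
the job is handed in; nothing more can be done
None
```

The job is handed in, but the judge gave no verdict: lever squeezed home and released before and after the nuts, both nuts run to their hard stops, all three worn pads in the tray, and the new pad and bystanders left in place. One doubt: the first nut's exposed stud read about 1 mm short of the second's, and I took it as tight because it had turned 5.2 rad (the maximum start) and stopped at 2.4 N·m.

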